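# Load the marking press's feeder from its scoop bin

### The job

Load the marking press's feeder: push its sliding cover fully open and leave it open, then lift the scoop bin that holds the round blanks straight up out of the organiser, keeping it level until it is clear, and tip all three blanks out of it into the hopper. Set the emptied bin down, upright and without dropping it, on the floor of the empties tray beside the bin already there, and leave the other bins, the bottle, the reel and the wrench where they are.

Things in the scene. Friction and masses are not known exactly. Their poses are not given: they have to be found in the camera images.
- organiser: Grey-painted steel organiser frame, fixed, 136 (x) x 262 (y) x 54 mm high; three pockets in a row along y, centres at y = -84, 0, +84 mm, each 128 x 78 mm with a 4 mm floor. A bin fits each with 2 mm to spare all round, front (scoop) to -x. Origin: centre of its underside; x points to its back, z up.
- bin_round_mid (a point): Centre, 31 mm above the underside, of the black plastic scoop bin with the three round blanks, in any one of the pockets. 124 long (x) x 74 wide (y) x 62 mm high, open top, 3 mm walls. Its front (-x) is a scoop: the flat floor rises at 30 deg over the front 48 mm to a lip 30 mm above the underside; tipped front-down some 45 deg, the blanks roll out over it. About 0.2 kg full. x to its back, z up.
- bin_round_tab (a point): Grip point on that bin: centre of the tab that stands on its back wall, 9 mm thick (bin's x) x 46 mm wide (y), free from 62 to 104 mm above the bin's underside; this point is 84 mm above the underside, at x = +57.5 mm, y = 0 of the bin. Same axes. Pinch it front to back.
- bin_round: The same bin; origin at the centre of its underside, same axes.
- blank0_mid (a point): Centre of a round aluminium blank, a cylinder 22 mm in diameter and 62 mm long (along its y), about 30 g; lies across bin_round.
- blank1_mid (a point): Centre of a round aluminium blank, a cylinder 22 mm in diameter and 62 mm long (along its y), about 30 g; lies across bin_round.
- blank2_mid (a point): Centre of a round aluminium blank, a cylinder 22 mm in diameter and 62 mm long (along its y), about 30 g; lies across bin_round.
- blank0: The same blank, origin at its centre.
- blank1: The same blank, origin at its centre.
- blank2: The same blank, origin at its centre.
- hopper (a point): Centre of the hopper's mouth, 115 mm above the table, level with its walls' top. Inside 164 (x) x 156 (y) mm, 55 to 80 mm deep. Fixed olive feeder housing, 184 mm wide, from 88 mm before (-x) to 315 mm behind this point; side rails end 10 mm above it. At its back corner (x +258, y -55 mm) a stop box reaches 260 mm above the table. x to its back, z up.
- cover (a joint): Sliding aluminium cover over the hopper: 0 = shut, 0.16 = fully open (m), slides along the feeder's +x, to the back, over the housing's rear. Starts at 0 to 0.03. Friction about 2 N; it stays where it is left.
- cover_handle (a point): Centre of the cover's upright black handle bar at its front edge: 14 mm thick (x) x 90 mm wide (y), standing from the cover's top (122 mm above the table) to 152 mm; this point is 136 mm above the table. It is pushed to the feeder's +x from its front side. Fully open, it is 81 mm behind the hopper's centre.
- tray: Grey empties tray, fixed, 164 (x) x 212 (y) mm, walls 4 mm thick and 22 mm high, floor 4 mm above the table. Holds bin_empty in its -y half; the +y half is free. Origin: centre of its underside; x to the back, z up.
- bin_empty_mid (a point): Black plastic scoop bin, same shape and size as bin_round, empty, standing in the tray's -y half. Point at its centre, 31 mm above its underside.
- bin_square_mid (a point): Black plastic scoop bin, same shape and size as bin_round, in another pocket, holding two square aluminium bars 22 x 22 x 62 mm. Point at its centre, 31 mm above its underside.
- bin_flat_mid (a point): Black plastic scoop bin, same shape and size as bin_round, in another pocket, holding two flat aluminium plates 60 x 62 x 9 mm, stacked. Point at its centre, 31 mm above its underside.
- oil_bottle: White plastic oil bottle, 54 mm in diameter, 140 mm high, standing behind the tray. Origin: centre of its underside.
- foil_reel: Black foil reel lying flat, 100 mm in diameter, 32 mm high, behind the organiser. Origin: centre of its underside.
- wrench: Steel wrench 150 mm long lying on the bench behind the organiser.
There are look-alikes about, which are no part of the job. What is shaped like the bin_round but blue or green is not meant. What is shaped like the blank2 but turquoise is not meant.

How it is judged:
By the outcome, as a careful person would: the job done as asked, in the order asked, and still so for the second after the job is handed in, with the robot touching nothing.
It also fails if it takes over 67 s, if anything falls off the work surface, if the arm or the gripper's body presses on something with over 40 N, if the wrist force passes 120 N, or if a joint passes its speed limit or range.

### The arm

A 6-joint arm with a two-finger parallel gripper is mounted at the origin on the work surface. World frame = base frame: x ahead of the robot, y to its left, z up, the work surface at z = 0. Lengths are in m, angles in rad, forces in N, time in s.
With the tool pointing down it reaches from about 0.375 to 0.9 m from the base axis. Payload 3.1 kg.
Tool frame: the origin (TCP) lies midway between the tips of the shut fingers; the grasp point (between the pads) lies 19 mm behind it; z points along the fingers, y is the direction in which the jaws open and shut (so a half turn about z gives the same grasp; the last joint's range is limited). The gripper opens to 85 mm and grips with 20 to 120 N. Pads are 22 mm wide; open, the fingers measure 114 mm over their backs; the gripper's body (76 mm by 85 mm) begins 54 mm behind the grasp point. The pads swing forward as they close: fully open they stand 13 mm farther back than shut.
Start: joints at [0.924, 0.527, 1.433, -0, 1.181, -0.178], TCP at [0.282, 0.558, 0.231] pointing down, gripper open.
Joint ranges: [-3.08, 3.08], [-0.75, 2.2], [0.22, 2.44], [-1.43, 4.57], [0, 2.65], [-2.85, 2.85]. Speed limits (rad/s): [2.79, 2.79, 3.14, 3.14, 3.14, 3.14].

### API

Orientations are given as a unit quaternion [x, y, z, w].
In Python, from station import manip gives the robot as it stands.
- The arm moves only by the tool servo_tool, never from a script. Its argument "motion" is a list of rows, each a list of 7 numbers: the shift along the tool's x, y, z in mm, then the turn, a rotation vector about the tool's x, y, z in rad, then the opening, from -1 (shut) to 1 (fully open), so that 0 is half open. In form: [[x, y, z, rx, ry, rz, hand], ...]. A call has 1 to 12 rows; each row shifts and turns the pose as measured when the row begins, along the tool's axes as they then stand; what a row does not reach is not made up. A row lasts 1/12 s, in which the tool goes at most 41.7 mm and 7.16 degrees, less where a joint would pass 70% of its speed; a pose out of reach is approached as far as the arm can. A call with a gripper value outside its range is refused whole. The fingers move at their own pace and stop on an object; "grip_force" is the grip in N (left out, the last holds). Time passes only in rows, so rows that do not move let the fingers close. It gives the time, the measured TCP pose, the force and the opening at its end, in the units of the state.
- manip.sense(): the state, without advancing time (a new reading comes with each control period).
- manip.snapshot(name): name is "scene" or "top" or "wrist"; returns a dict with "frame" (420x560x3 uint8, red, green, blue), "mtx" (3x3 intrinsics, pixels), "world_from_camera" (4x4, takes a point from camera to world coordinates). Camera axes: x right, y up, looking along -z (the intrinsics and any distortion apply to the point x, -y, -z); pixel columns grow to the right and rows downward; lengths in m; the calibration is good to about 2 mm. The wrist camera is an equidistant fisheye: a pixel r from the principal point sees the ray r / f radians off the axis. A picture is of the moment at which its call begins. There is no depth.
- manip.sign_off(): hands the job in, once; it reports no verdict.
The state is a dict: "t": time; "q": joint angles; "qd": joint speeds; "tau": joint torques, N m; "tcp_pos": TCP position; "tool_rot": TCP orientation; "force": force on the tool from outside, world axes, zero at the start; "ft_torque": the same for the moment, N m; "finger_gap": opening from 0.0 (shut) to 1.0 (fully open).
Only numpy, scipy, OpenCV 4.12 (cv2) and the standard library are available. Lean on these libraries where they do the work, as an engineer would, in place of code of your own. Each camera call takes 0.05 s, during which the arm holds its last target.

## Working session

There is one attempt and no reset: what is moved stays moved. The work goes in short steps, Python scripts to look and compute and a tool call to move; the robot and the scene stay as the last step left them, time stands still between calls to the robot, and variables do not carry over. Pictures are saved under pics/ and viewed, and the job is handed in when it is done.

Besides the shell and the picture viewer there is one more tool, called after "Emit:" as name([rows], argument=value, ...), one row to a line, values as JSON. servo_tool: Moves the arm, as the interface text tells. Its arguments: {"type":"object","properties":{"motion":{"type":"array"},"grip_force":{"type":"number"}},"required":["motion"]}

```bash
mkdir -p pics; ls
python3 - <<'E'
from station import manip
import cv2,numpy as np,pickle
s=manip.sense();print(s)
d={}
for n in("scene","top","wrist"):
    r=manip.snapshot(n);d[n]=r
    cv2.imwrite(f"pics/{n}0.png",cv2.cvtColor(r["frame"],cv2.COLOR_RGB2BGR))
    print(n,r["mtx"].round(1).tolist(),r["world_from_camera"].round(4).tolist(),[k for k in r])
pickle.dump(d,open("snap0.pkl","wb"))
E
```

```text
pics
{'t': 0.0, 'q': array([ 9.24479138e-01,  5.28485514e-01,  1.43391443e+00, -2.37903070e-05,
        1.18141912e+00, -1.78481523e-01]), 'qd': array([ 0.00011027, -0.00050149,  0.00166216,  0.00022097,  0.00116269,
       -0.00032808]), 'tau': array([-7.98477777e-04, -4.42350197e+01, -1.78024328e+01, -2.07725088e-04,
        8.35507060e-03,  1.17219480e-05]), 'tcp_pos': array([0.2813696 , 0.55726455, 0.23031789]), 'tool_rot': array([ 2.31785879e-01,  9.72766193e-01, -1.02428443e-03, -4.36104607e-04]), 'force': array([ 0.79251207, -1.13464759, -0.71002233]), 'ft_torque': array([0.0208184 , 0.00475274, 0.02522421]), 'finger_gap': 1.0023541347303475}
scene [[519.6, 0.0, 281.2], [0.0, 519.6, 217.4], [0.0, 0.0, 1.0]] [[-0.899, -0.2799, 0.337, 0.9755], [0.4379, -0.5942, 0.6747, 0.7755], [0.0114, 0.754, 0.6567, 0.8713], [0.0, 0.0, 0.0, 1.0]] ['frame', 'mtx', 'world_from_camera']
top [[382.5, 0.0, 280.6], [0.0, 382.5, 206.5], [0.0, 0.0, 1.0]] [[-0.0047, 0.994, -0.1088, 0.4947], [-1.0, -0.0038, 0.009, -0.0166], [0.0085, 0.1089, 0.994, 0.9578], [0.0, 0.0, 0.0, 1.0]] ['frame', 'mtx', 'world_from_camera']
wrist [[325.2, 0.0, 282.0], [0.0, 325.2, 210.8], [0.0, 0.0, 1.0]] [[0.4513, -0.8473, -0.2801, 0.2104], [0.8924, 0.4278, 0.1437, 0.5936], [-0.0019, -0.3148, 0.9492, 0.3725], [0.0, 0.0, 0.0, 1.0]] ['frame', 'mtx', 'world_from_camera']
```

View pics/scene0.png

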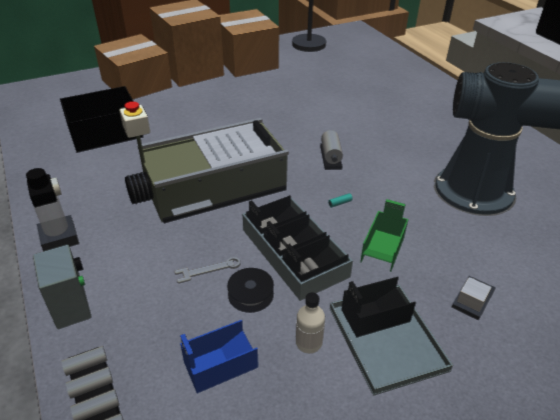

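View pics/top0.png

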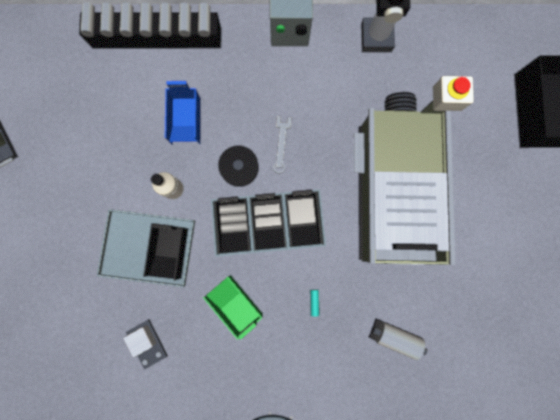

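View pics/wrist0.png

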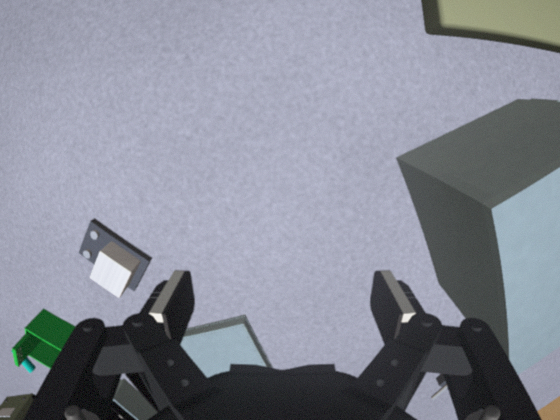

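Run:
```python
import cv2
a=cv2.imread("pics/top0.png")[180:270,90:335];cv2.imwrite("pics/c_top.png",cv2.resize(a,None,fx=3.2,fy=3.2,interpolation=cv2.INTER_CUBIC))
a=cv2.imread("pics/scene0.png")[185:300,230:360];cv2.imwrite("pics/c_sc.png",cv2.resize(a,None,fx=5,fy=5,interpolation=cv2.INTER_CUBIC))
a=cv2.imread("pics/top0.png")[90:280,340:490];cv2.imwrite("pics/c_feed.png",cv2.resize(a,None,fx=3,fy=3,interpolation=cv2.INTER_CUBIC))
```

```text
(no output)
```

View pics/c_top.png

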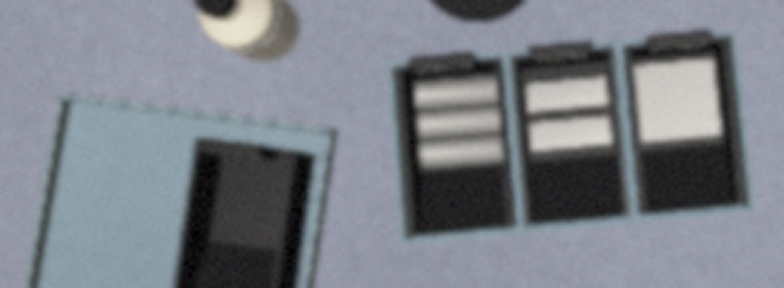

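View pics/c_sc.png

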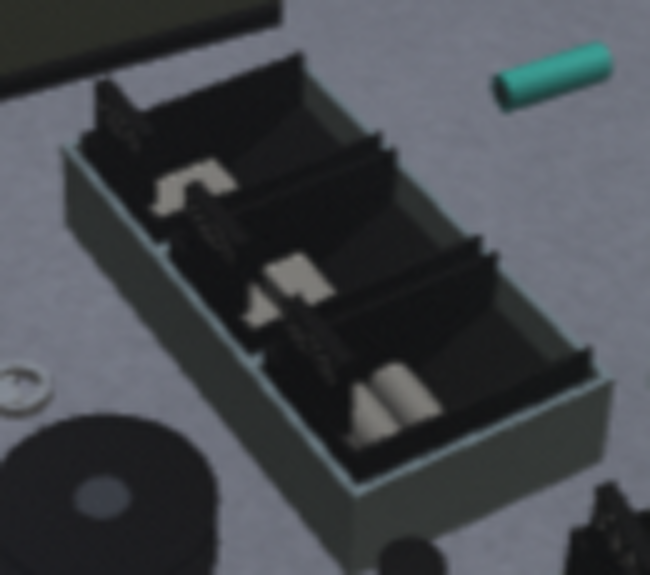

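View pics/c_feed.png

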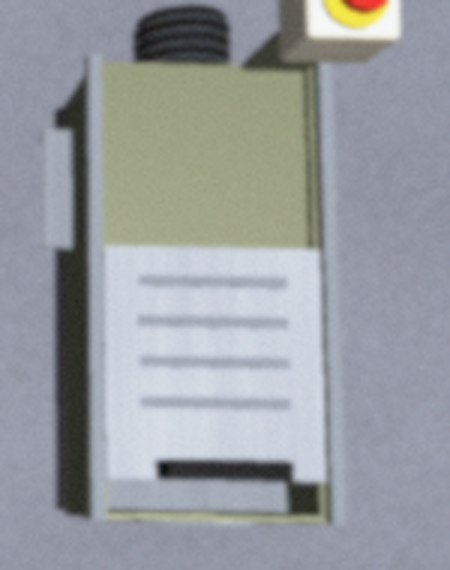

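```bash
cat > h.py <<'E'
import numpy as np,cv2,pickle
def ray(r,uv):
    uv=np.atleast_2d(uv).astype(float);M=r["mtx"];T=r["world_from_camera"]
    d=np.c_[(uv[:,0]-M[0,2])/M[0,0],-(uv[:,1]-M[1,2])/M[1,1],-np.ones(len(uv))]
    return T[:3,3],d@T[:3,:3].T
def onz(r,uv,z):
    o,d=ray(r,uv);return (o+d*((z-o[2])/d[:,2])[:,None])
def proj(r,p):
    T=r["world_from_camera"];M=r["mtx"]
    c=(np.atleast_2d(p)-T[:3,3])@T[:3,:3]
    return np.c_[M[0,2]+M[0,0]*c[:,0]/-c[:,2],M[1,2]+M[1,1]*-c[:,1]/-c[:,2]]
def tri(ra,ua,rb,ub):
    o1,d1=ray(ra,ua);o2,d2=ray(rb,ub);d1=d1[0]/np.linalg.norm(d1[0]);d2=d2[0]/np.linalg.norm(d2[0])
    s=np.linalg.lstsq(np.c_[d1,-d2],o2-o1,rcond=None)[0]
    return (o1+s[0]*d1+o2+s[1]*d2)/2,np.linalg.norm(o1+s[0]*d1-o2-s[1]*d2)
E
python3 - <<'E'
from h import *
d=pickle.load(open("snap0.pkl","rb"));t=d["top"]
def rep(n,c,z):
    p=onz(t,c,z);print(n,p.round(4).tolist(),'c',p.mean(0).round(4))
    e=[np.linalg.norm(p[i]-p[(i+1)%4]).round(4) for i in range(4)];print(' edges',e)
    for i in range(4):
        v=p[(i+1)%4]-p[i];print('  ang',np.degrees(np.arctan2(v[1],v[0])).round(2))
f=np.array
rep('org BL,BR,FR,FL',f([(395,66),(733,37),(747,205),(407,237)])/3.2+(90,180),.054)
# tray, corners in full image guess
rep('feeder rails',f([(88,57),(316,65),(344,523),(92,518)])/3.+(340,90),.125)
hsv=cv2.cvtColor(t["frame"],cv2.COLOR_RGB2HSV)
for uv in [(130,240),(150,215),(190,200),(60,300),(213,220),(250,230),(410,140),(410,200)]:print(uv,hsv[uv[1],uv[0]],t["frame"][uv[1],uv[0]])
im=t["frame"][195:300,85:205,::-1]
cv2.imwrite("pics/c_tray.png",cv2.resize(im,None,fx=5,fy=5,interpolation=cv2.INTER_CUBIC))
im=t["frame"][180:270,205:330,::-1]
cv2.imwrite("pics/c_org.png",cv2.resize(im,None,fx=6,fy=6,interpolation=cv2.INTER_CUBIC))
E
```

```text
org BL,BR,FR,FL [[0.6083, 0.1348, 0.054], [0.6292, -0.1169, 0.054], [0.5043, -0.1252, 0.054], [0.4821, 0.1242, 0.054]] c [0.556  0.0042 0.054 ]
 edges [np.float64(0.2525), np.float64(0.1252), np.float64(0.2504), np.float64(0.1266)]
  ang -85.25
  ang -176.17
  ang 95.08
  ang 4.79
feeder rails [[0.8065, -0.2256, 0.125], [0.8, -0.3975, 0.125], [0.4586, -0.4001, 0.125], [0.4631, -0.2181, 0.125]] c [ 0.6321 -0.3103  0.125 ]
 edges [np.float64(0.1721), np.float64(0.3415), np.float64(0.182), np.float64(0.3435)]
  ang -92.16
  ang -179.57
  ang 88.59
  ang -1.24
(130, 240) [100  43 172] [143 162 172]
(150, 215) [101  39 157] [133 148 157]
(190, 200) [114  29 168] [149 153 168]
(60, 300) [114  29 166] [147 151 166]
(213, 220) [100  39 149] [126 141 149]
(250, 230) [104  42 147] [123 136 147]
(410, 140) [ 34  44 162] [158 162 134]
(410, 200) [108  21 214] [196 203 214]
```

View pics/c_tray.png

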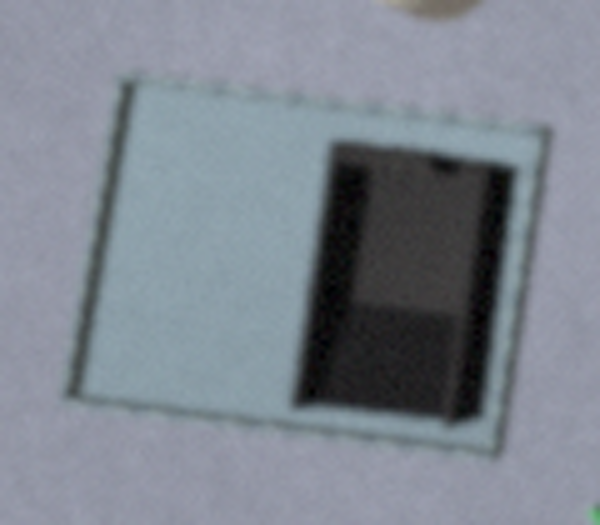

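View pics/c_org.png

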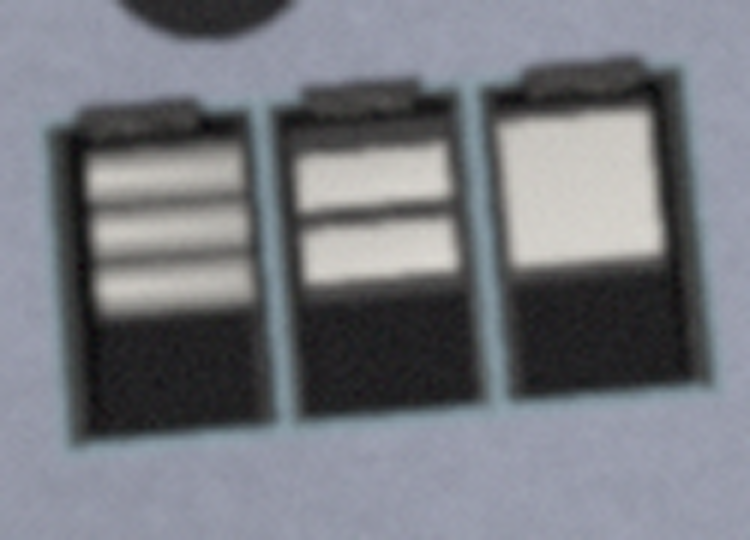

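Run:
```python
from h import *
d=pickle.load(open("snap0.pkl","rb"));t=d["top"];s=d["scene"]
def rep(r,n,c,z):
    p=onz(r,c,z);print(n,p.round(4).tolist(),'c',p.mean(0).round(4))
    e=[np.linalg.norm(p[i]-p[(i+1)%4]).round(4) for i in range(4)];print(' edges',e)
    print('  ang',[np.degrees(np.arctan2(*(p[(i+1)%4]-p[i])[1::-1])).round(2) for i in range(4)])
f=np.array
rep(t,'tray',f([(122,75),(552,128),(498,455),(68,398)])/5+(85,195),.022)
rep(t,'tray z0',f([(122,75),(552,128),(498,455),(68,398)])/5+(85,195),.0)
rep(t,'org',f([(48,128),(690,68),(715,388),(70,445)])/6+(205,180),.054)
# tri organiser corners: scene crop scale5 off (230,185): corners BL(near bottom)(355,490) FL (608,380), FR(300,55),BR(65,148)
O=f([(355,490),(65,148),(300,55),(608,380)])/5+(230,185)
rep(s,'org scene',O,.054)
T=f([(48,128),(690,68),(715,388),(70,445)])/6+(205,180)
for a,b in zip(T,O):print(tri(t,a,s,b))
for n,u in [('scene',s)]:
    cv2.imwrite("pics/c_str.png",cv2.resize(u["frame"][270:400,320:460,::-1],None,fx=5,fy=5,interpolation=cv2.INTER_CUBIC))
    cv2.imwrite("pics/c_sfe.png",cv2.resize(u["frame"][90:220,120:300,::-1],None,fx=4.4,fy=4.4,interpolation=cv2.INTER_CUBIC))
```

```text
tray [[0.5901, 0.3943, 0.022], [0.5632, 0.1835, 0.022], [0.4059, 0.2063, 0.022], [0.4341, 0.4133, 0.022]] c [0.4983 0.2993 0.022 ]
 edges [np.float64(0.2125), np.float64(0.1589), np.float64(0.2089), np.float64(0.1572)]
  ang [np.float64(-97.27), np.float64(171.74), np.float64(82.27), np.float64(-6.95)]
tray z0 [[0.5923, 0.4039, 0.0], [0.5648, 0.1882, 0.0], [0.4039, 0.2116, 0.0], [0.4326, 0.4234, 0.0]] c [0.4984 0.3068 0.    ]
 edges [np.float64(0.2175), np.float64(0.1626), np.float64(0.2138), np.float64(0.1609)]
  ang [np.float64(-97.27), np.float64(171.74), np.float64(82.27), np.float64(-6.95)]
org [[0.6066, 0.1358, 0.054], [0.6297, -0.1191, 0.054], [0.5029, -0.1269, 0.054], [0.4819, 0.1254, 0.054]] c [0.5553 0.0038 0.054 ]
 edges [np.float64(0.256), np.float64(0.1271), np.float64(0.2532), np.float64(0.1251)]
  ang [np.float64(-84.81), np.float64(-176.48), np.float64(94.75), np.float64(4.76)]
org scene [[0.6102, 0.1416, 0.054], [0.6348, -0.1124, 0.054], [0.5003, -0.1282, 0.054], [0.4804, 0.1324, 0.054]] c [0.5564 0.0084 0.054 ]
 edges [np.float64(0.2552), np.float64(0.1355), np.float64(0.2613), np.float64(0.1302)]
  ang [np.float64(-84.46), np.float64(-173.3), np.float64(94.37), np.float64(4.08)]
(array([0.6073891 , 0.13682956, 0.04777053]), np.float64(9.056003492078809e-05))
(array([ 0.63129258, -0.12026313,  0.04639865]), np.float64(0.0010018736659236562))
(array([ 0.50215959, -0.12625398,  0.05616092]), np.float64(0.001601952639760275))
(array([0.47972699, 0.12752118, 0.04926327]), np.float64(0.00497978270510102))
```

View pics/c_str.png

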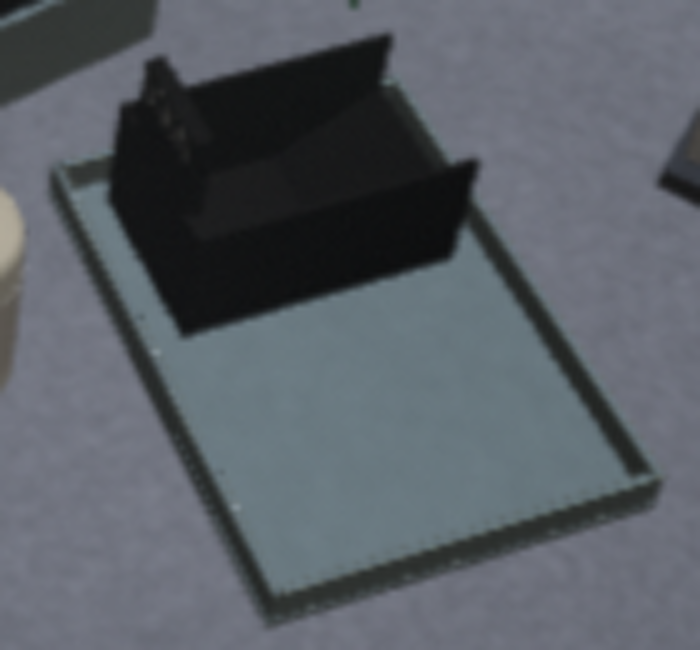

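View pics/c_sfe.png

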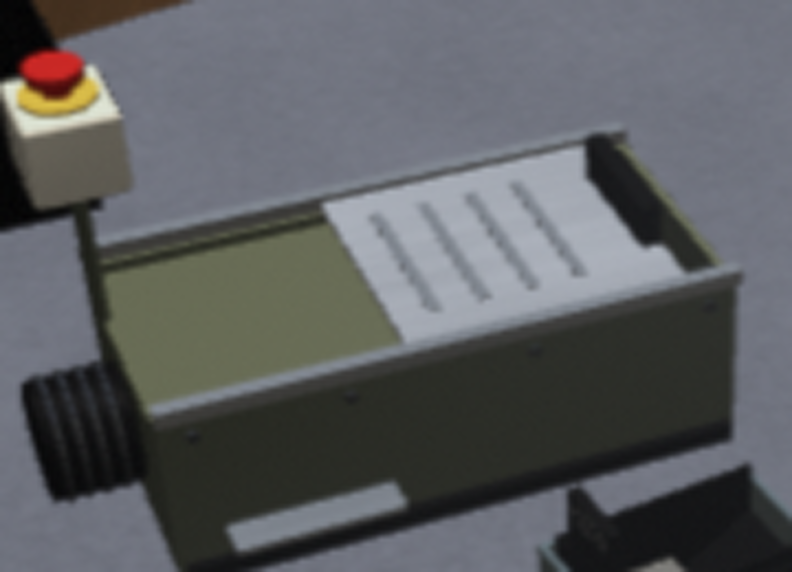

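```bash
cat >> h.py <<'E'
from scipy.spatial.transform import Rotation as Ro
def rz(deg):return Ro.from_euler('z',deg,degrees=True).as_matrix()
def delta(s,tgt,yaz=None):
    R=Ro.from_quat(s["tool_rot"])
    p=(R.inv().apply(np.array(tgt)-s["tcp_pos"])*1000).round(1)
    y=R.as_matrix()[:,1];z=R.as_matrix()[:,2]
    out=f"shift tool mm {p.tolist()} | tcp {s['tcp_pos'].round(4).tolist()} yaz {np.degrees(np.arctan2(y[1],y[0])):.2f} toolz {z.round(4).tolist()}"
    if yaz is not None:
        a=np.radians(yaz);Y=np.array([np.cos(a),np.sin(a),0]);X=np.array([-Y[1],Y[0],0])
        Rt=Ro.from_matrix(np.c_[X,Y,[0,0,-1]])
        out+=f" | rotvec tool {(R.inv()*Rt).as_rotvec().round(3).tolist()}"
    print(out,'t',round(s['t'],2),'F',s['force'].round(1).tolist(),'gap',round(s['finger_gap'],3))
E
python3 - <<'E'
from h import *
from station import manip
d=pickle.load(open("snap0.pkl","rb"));t=d["top"];s=d["scene"];f=np.array
st=manip.sense()
R=Ro.from_quat(st["tool_rot"]);T=d["wrist"]["world_from_camera"]
print("cam in tool",R.inv().apply(T[:3,3]-st["tcp_pos"]).round(4),(R.inv().as_matrix()@T[:3,:3]).round(3).tolist())
print("tab top px",proj(t,[.606,.0935,.108]),proj(s,[.606,.0935,.108]), 'seen top (228,199.7); scene',f([310,320])/5+(230,185))
print("bottle base top",onz(t,(170,189),.02), onz(t,(157,180),.14),"scene base",onz(s,(310,347),0),onz(s,(312,299),.14))
# handle: tri
print("handle top", onz(t,f([(158,462),(292,462),(292,478),(158,478)])/3+(340,90),.152).round(4).tolist())
print("handle scene", onz(s,f([(588,135),(660,215),(655,245)])/4.4+(120,90),.152).round(4).tolist())
F=f([(738,270),(625,130),(150,412),(100,245)])/4.4+(120,90)
print("rails scene FL FR BL BR",onz(s,F,.125).round(4).tolist())
TR=f([(55,165),(270,595),(660,480),(392,80)])/5+(320,270)
p=onz(s,TR,.022);print("tray scene",p.round(4).tolist(),p.mean(0),[np.linalg.norm(p[i]-p[i-1]).round(3) for i in range(4)])
E
```

```text
cam in tool [ 0.0798 -0.     -0.142 ] [[-0.0, 0.949, 0.315], [1.0, 0.0, 0.0], [0.0, 0.315, -0.949]]
tab top px [[227.89942553 198.56944725]] [[293.04920585 249.36155944]] seen top (228,199.7); scene [292. 249.]
bottle base top [[0.6419044  0.24814724 0.02      ]] [[0.64282511 0.24282144 0.14      ]] scene base [[ 6.48339901e-01  2.57308461e-01 -1.11022302e-16]] [[0.64852041 0.25119473 0.14      ]]
handle top [[0.5027, -0.2591, 0.152], [0.5023, -0.3533, 0.152], [0.4911, -0.3528, 0.152], [0.4916, -0.2587, 0.152]]
handle scene [[0.5005, -0.3492, 0.152], [0.4988, -0.2495, 0.152], [0.5147, -0.2222, 0.152]]
rails scene FL FR BL BR [[0.4647, -0.2154, 0.125], [0.459, -0.3872, 0.125], [0.8102, -0.2272, 0.125], [0.7928, -0.3972, 0.125]]
tray scene [[0.5649, 0.1932, 0.022], [0.5948, 0.3995, 0.022], [0.4354, 0.4229, 0.022], [0.409, 0.2151, 0.022]] [0.50102861 0.30767098 0.022     ] [np.float64(0.157), np.float64(0.208), np.float64(0.161), np.float64(0.209)]
```

Emit:
servo_tool([
  [0, 0, 0, 0, 0, 0.12, -1],
  [0, 0, 0, 0, 0, 0.12, -1],
  [0, 0, 0, 0, 0, 0.12, -1],
  [0, 0, 0, 0, 0, 0.12, -1],
  [0, 0, 0, 0, 0, 0.12, -1],
  [0, 0, 0, 0, 0, 0.12, -1],
  [0, 0, 0, 0, 0, 0.12, -1],
  [0, 0, 0, 0, 0, 0.12, -1],
  [0, 0, 0, 0, 0, 0.12, -1],
  [0, 0, 0, 0, 0, 0.04, -1],
])

```text
t: 0.98
tcp_pos: [0.2795, 0.5549, 0.226]
tool_rot: [0.73, 0.684, -0.006, 0.001]
force: [-0.7, 0.3, -0.0]
finger_gap: -0.001
```

```bash
python3 -c "
from h import *
from station import manip
s=manip.sense()
delta(s,[.5,.15,.24],-1);delta(s,[.452,-.306,.21],-1);print(s['q'].round(3))"
```

```text
shift tool mm [-389.8, 246.2, -11.8] | tcp [0.2795, 0.5549, 0.226] yaz -3.72 toolz [-0.007, -0.0092, -0.9999] | rotvec tool [-0.007, 0.009, -0.048] t 0.98 F [-0.7, 0.3, -0.0] gap -0.001
shift tool mm [-847.7, 228.1, 22.7] | tcp [0.2795, 0.5549, 0.226] yaz -3.72 toolz [-0.007, -0.0092, -0.9999] | rotvec tool [-0.007, 0.009, -0.048] t 0.98 F [-0.7, 0.3, -0.0] gap -0.001
[0.925 0.533 1.439 0.    1.181 0.989]
```

Emit:
servo_tool([
  [-33, 21, -2, 0, 0, 0, -1],
  [-33, 21, -2, 0, 0, 0, -1],
  [-33, 21, -2, 0, 0, 0, -1],
  [-33, 21, -2, 0, 0, 0, -1],
  [-33, 21, -2, 0, 0, 0, -1],
  [-33, 21, -2, 0, 0, 0, -1],
  [-33, 21, -2, 0, 0, 0, -1],
  [-33, 21, -2, 0, 0, 0, -1],
  [-33, 21, -2, 0, 0, 0, -1],
  [-33, 21, -2, 0, 0, 0, -1],
  [-33, 21, -2, 0, 0, 0, -1],
  [-33, 21, -2, 0, 0, 0, -1],
])

```text
t: 1.98
tcp_pos: [0.5094, 0.1339, 0.2483]
tool_rot: [0.725, 0.689, -0.007, -0.001]
force: [0.7, 1.1, -0.0]
finger_gap: -0.0
```

```bash
python3 -c "
from h import *
from station import manip
s=manip.sense()
delta(s,[.452,-.306,.21],-1);print(s['q'].round(3))"
```

```text
shift tool mm [-441.9, -34.6, 42.2] | tcp [0.5094, 0.1339, 0.2483] yaz -2.90 toolz [-0.0117, -0.0072, -0.9999] | rotvec tool [-0.011, 0.008, -0.033] t 1.98 F [0.7, 1.1, -0.0] gap -0.0
[ 0.048  0.379  1.649 -0.007  1.125  0.102]
```

Emit:
servo_tool([
  [-38, -3, 1, 0, 0, 0, -1],
  [-38, -3, 1, 0, 0, 0, -1],
  [-38, -3, 1, 0, 0, 0, -1],
  [-38, -3, 1, 0, 0, 0, -1],
  [-38, -3, 1, 0, 0, 0, -1],
  [-38, -3, 1, 0, 0, 0, -1],
  [-38, -3, 1, 0, 0, 0, -1],
  [-38, -3, 1, 0, 0, 0, -1],
  [-38, -3, 1, 0, 0, 0, -1],
  [-38, -3, 1, 0, 0, 0, -1],
  [0, 0, 0, 0, 0, 0, -1],
  [0, 0, 0, 0, 0, 0, -1],
])

```text
t: 2.98
tcp_pos: [0.4603, -0.2719, 0.2403]
tool_rot: [0.729, 0.685, -0.005, 0.002]
force: [-0.2, -0.1, -0.8]
finger_gap: -0.001
```

```bash
python3 -c "
from h import *
from station import manip
s=manip.sense()
delta(s,[.452,-.306,.21],-1);print(s['q'].round(3),s['qd'].round(3))
delta(s,[.452,-.306,.132],-1);
w=manip.snapshot('wrist');pickle.dump(w,open('w1.pkl','wb'));cv2.imwrite('pics/w1.png',w['frame'][:,:,::-1]);t=manip.snapshot('top');cv2.imwrite('pics/t1.png',cv2.resize(t['frame'][130:330,300:500,::-1],None,fx=3,fy=3))
"
```

```text
shift tool mm [-34.2, -6.1, 30.7] | tcp [0.4603, -0.2719, 0.2403] yaz -3.53 toolz [-0.0035, -0.0101, -0.9999] | rotvec tool [-0.003, 0.01, -0.044] t 2.98 F [-0.2, -0.1, -0.8] gap -0.001
[-0.737  0.394  1.65  -0.011  1.093 -0.67 ] [-0.069  0.026 -0.041 -0.035 -0.028 -0.017]
shift tool mm [-33.4, -5.9, 108.7] | tcp [0.4603, -0.2719, 0.2403] yaz -3.53 toolz [-0.0035, -0.0101, -0.9999] | rotvec tool [-0.003, 0.01, -0.044] t 2.98 F [-0.2, -0.1, -0.8] gap -0.001
```

View pics/w1.png

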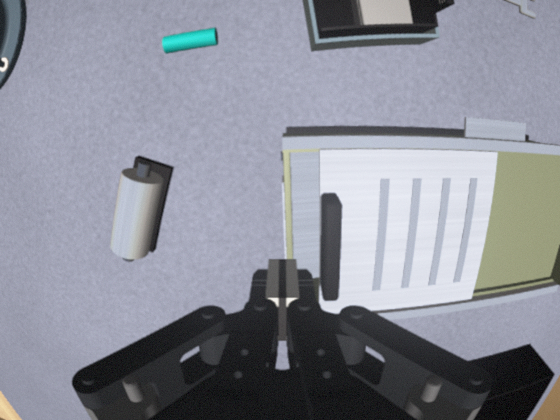

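View pics/t1.png

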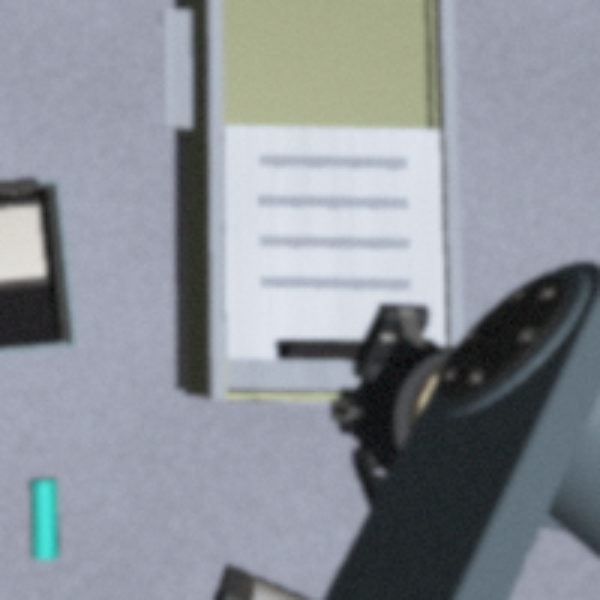

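```bash
cat >> h.py <<'E'
def wz(r,uv,z):
    uv=np.atleast_2d(uv).astype(float);M=r["mtx"];T=r["world_from_camera"]
    a=np.c_[(uv[:,0]-M[0,2])/M[0,0],(uv[:,1]-M[1,2])/M[1,1]];th=np.linalg.norm(a,axis=1)
    k=np.where(th>1e-9,np.sin(th)/np.maximum(th,1e-9),1)
    d=np.c_[a[:,0]*k,-a[:,1]*k,-np.cos(th)]@T[:3,:3].T
    o=T[:3,3];return o+d*((z-o[2])/d[:,2])[:,None]
def wproj(r,p):
    T=r["world_from_camera"];M=r["mtx"];c=(np.atleast_2d(p)-T[:3,3])@T[:3,:3]
    v=np.c_[c[:,0],-c[:,1]];n=np.linalg.norm(v,axis=1);th=np.arctan2(n,-c[:,2])
    return M[:2,2]+M[0,0]*v*(th/n)[:,None]
E
python3 - <<'E'
from h import *
w=pickle.load(open('w1.pkl','rb'))
print("handle NL,SL,..",wz(w,[(321,193),(341,195),(341,300),(321,297)],.152).round(4).tolist())
print("rail front L out, in",wz(w,[(283,131),(286,150)],.125).round(4).tolist(), "rear of cover",wz(w,[(498,152),(473,300)],.122).round(4).tolist())
print("front wall",wz(w,[(284,152),(292,258)],.115).round(4).tolist())
E
python3 -c "
import cv2;a=cv2.imread('pics/w1.png')[110:330,260:420];cv2.imwrite('pics/w1c.png',cv2.resize(a,None,fx=3,fy=3.0))"
```

```text
handle NL,SL,.. [[0.491, -0.2568, 0.152], [0.5059, -0.2591, 0.152], [0.507, -0.3527, 0.152], [0.4897, -0.3479, 0.152]]
rail front L out, in [[0.4657, -0.2121, 0.125], [0.4671, -0.2275, 0.125]] rear of cover [[0.6662, -0.2333, 0.122], [0.665, -0.396, 0.122]]
front wall [[0.4654, -0.2305, 0.115], [0.4669, -0.3279, 0.115]]
```

View pics/w1c.png

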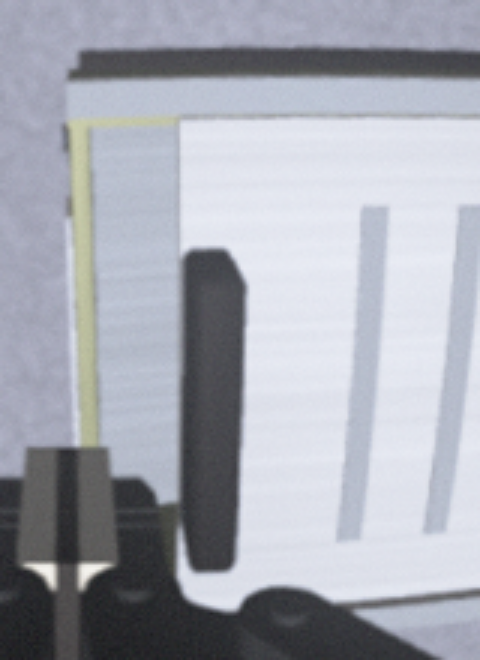

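Emit:
servo_tool([
  [-17, -1, 0, 0, 0.01, -0.03, -1],
  [-17, -1, 10, 0, 0, -0.02, -1],
  [0, 0, 25, 0, 0, 0, -1],
  [0, 0, 25, 0, 0, 0, -1],
  [0, 0, 25, 0, 0, 0, -1],
  [0, 0, 12, 0, 0, 0, -1],
  [0, 0, 0, 0, 0, 0, -1],
])

```text
t: 3.67
tcp_pos: [0.4613, -0.2939, 0.1427]
tool_rot: [0.704, 0.71, 0.0, 0.0]
force: [-0.6, 0.6, 0.1]
finger_gap: -0.007
```

```bash
python3 -c "
from h import *
from station import manip
s=manip.sense()
delta(s,[.458,-.305,.134],-1);delta(s,[.612,-.308,.134],-1)
"
```

```text
shift tool mm [-11.0, -3.4, 8.7] | tcp [0.4613, -0.2939, 0.1427] yaz 0.54 toolz [0.0007, -0.0002, -1.0] | rotvec tool [0.001, 0.0, 0.027] t 3.67 F [-0.6, 0.6, 0.1] gap -0.007
shift tool mm [-15.5, 150.6, 8.8] | tcp [0.4613, -0.2939, 0.1427] yaz 0.54 toolz [0.0007, -0.0002, -1.0] | rotvec tool [0.001, 0.0, 0.027] t 3.67 F [-0.6, 0.6, 0.1] gap -0.007
```

Emit:
servo_tool([
  [-11, -2, 9, 0, 0, 0.02, -1],
  [0, 0, 0, 0, 0, 0, -1],
  [0, 14, 0, 0, 0, 0, -1],
  [0, 14, 0, 0, 0, 0, -1],
  [0, 14, 0, 0, 0, 0, -1],
  [0, 14, 0, 0, 0, 0, -1],
  [0, 14, 0, 0, 0, 0, -1],
  [0, 14, 0, 0, 0, 0, -1],
  [0, 14, 0, 0, 0, 0, -1],
])

```text
t: 4.42
tcp_pos: [0.5532, -0.3016, 0.1359]
tool_rot: [0.709, 0.705, -0.005, -0.007]
force: [-2.7, -1.6, -1.2]
finger_gap: 0.003
```

```bash
python3 -c "
from h import *
from station import manip
s=manip.sense()
delta(s,[.612,-.308,.134],-1)
"
```

```text
shift tool mm [-6.0, 58.8, 0.9] | tcp [0.5532, -0.3016, 0.1359] yaz -0.35 toolz [-0.0171, 0.003, -0.9998] | rotvec tool [-0.017, -0.003, 0.011] t 4.42 F [-2.7, -1.6, -1.2] gap 0.003
```

Emit:
servo_tool([
  [0, 13, 0, -0.01, 0, 0, -1],
  [0, 13, 0, 0, 0, 0, -1],
  [0, 13, 0, 0, 0, 0, -1],
  [0, 10, 0, 0, 0, 0, -1],
  [0, 6, 0, 0, 0, 0, -1],
])

```text
t: 4.83
tcp_pos: [0.6086, -0.3018, 0.1371]
tool_rot: [0.709, 0.706, -0.004, -0.005]
force: [-1.8, -0.7, -0.0]
finger_gap: -0.001
```

Emit:
servo_tool([
  [0, 4, 0, 0, 0, 0, -1],
  [0, 4, 0, 0, 0, 0, -1],
  [0, 4, 0, 0, 0, 0, -1],
])

```text
t: 5.08
tcp_pos: [0.6094, -0.3018, 0.1373]
tool_rot: [0.707, 0.707, -0.013, -0.016]
force: [-10.3, -0.5, 3.3]
finger_gap: 0.001
```

Emit:
servo_tool([
  [0, 7, 0, 0, 0, 0, -1],
  [0, 7, 0, 0, 0, 0, -1],
])

```text
t: 5.25
tcp_pos: [0.6092, -0.3017, 0.1376]
tool_rot: [0.706, 0.707, -0.024, -0.029]
force: [-18.0, -2.1, 9.2]
finger_gap: 0.0
```

Emit:
servo_tool([
  [0, -10, 0, 0, 0, 0, -1],
  [0, -12, 0, 0, 0, 0, -1],
  [0, -5, -15, 0, 0, 0, -1],
  [0, 0, -38, 0, 0, 0, -0.5],
  [0, 0, -38, 0, 0, 0, 1],
  [0, 0, -10, 0, 0, 0, 1],
])

```text
t: 5.75
tcp_pos: [0.588, -0.3015, 0.2461]
tool_rot: [0.707, 0.706, -0.022, -0.032]
force: [0.2, -1.1, 1.6]
finger_gap: 0.417
```

```bash
python3 -c "
from h import *
from station import manip
s=manip.sense()
delta(s,[.6,.06,.24],4.8)
w=manip.snapshot('wrist');pickle.dump(w,open('w2.pkl','wb'));cv2.imwrite('pics/w2.png',w['frame'][:,:,::-1])
"
```

```text
shift tool mm [361.4, 12.1, 10.0] | tcp [0.588, -0.3015, 0.2461] yaz -0.04 toolz [-0.0762, 0.0133, -0.997] | rotvec tool [-0.076, -0.016, -0.085] t 5.75 F [0.2, -1.1, 1.6] gap 0.417
```

View pics/w2.png

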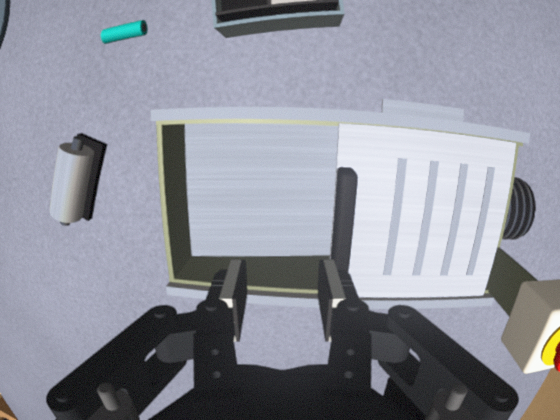

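Run:
```python
from h import *
w=pickle.load(open('w2.pkl','rb'))
print("front outer",wz(w,[(159,130),(170,278)],.115).round(4).tolist())
print("rails outer L f/b, R f/b",wz(w,[(152,112),(527,133),(167,290),(490,300)],.125).round(4).tolist())
print("handle face",wz(w,[(337,170),(334,270),(356,175),(353,265)],.152).round(4).tolist())
```

```text
front outer [[0.4676, -0.236, 0.115], [0.4623, -0.3862, 0.115]]
rails outer L f/b, R f/b [[0.4663, -0.2192, 0.125], [0.8083, -0.2258, 0.125], [0.4615, -0.395, 0.125], [0.8032, -0.4019, 0.125]]
handle face [[0.6228, -0.2658, 0.152], [0.6247, -0.3482, 0.152], [0.6372, -0.2692, 0.152], [0.6401, -0.3434, 0.152]]
```

Emit:
servo_tool([
  [38, 1, 0, -0.03, 0, -0.02, 1],
  [38, 1, 0, -0.03, -0.01, -0.02, 1],
  [38, 1, 1, -0.016, 0, -0.02, 1],
  [38, 1, 1, 0, 0, -0.02, 1],
  [38, 1, 1, 0, 0, 0, 1],
  [38, 1, 1, 0, 0, 0, 1],
  [38, 1, 1, 0, 0, 0, 1],
  [38, 1, 1, 0, 0, 0, 1],
  [38, 1, 1, 0, 0, 0, 1],
  [15, 1, 1, 0, 0, 0, 1],
  [0, 0, 0, 0, 0, 0, 1],
])

```text
t: 6.72
tcp_pos: [0.5848, 0.0684, 0.2486]
tool_rot: [0.68, 0.733, 0.012, 0.014]
force: [0.4, -0.1, -0.1]
finger_gap: 0.999
```

```bash
python3 -c "
from h import *
from station import manip
s=manip.sense()
delta(s,[.606,.0935,.24],4.8)
w=manip.snapshot('wrist');pickle.dump(w,open('w3.pkl','wb'));cv2.imwrite('pics/w3.png',w['frame'][:,:,::-1])
"
```

```text
shift tool mm [23.5, 22.7, 9.4] | tcp [0.5848, 0.0684, 0.2486] yaz 4.34 toolz [0.0363, -0.0007, -0.9993] | rotvec tool [0.036, 0.004, -0.008] t 6.72 F [0.4, -0.1, -0.1] gap 0.999
```

View pics/w3.png

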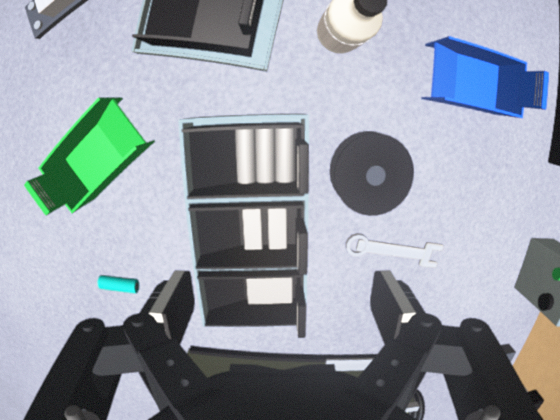

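Run:
```python
from h import *
w=pickle.load(open('w3.pkl','rb'))
im=cv2.imread('pics/w3.png')
cv2.imwrite('pics/w3c.png',cv2.resize(im[100:220,170:320],None,fx=5,fy=5,interpolation=cv2.INTER_CUBIC))
print("tab predicted px corners",wproj(w,[[.606,.0935,.108],[.606,.0935,.066]]).round(1))
```

```text
tab predicted px corners [[301.  170.6]
 [297.2 162.3]]
```

View pics/w3c.png

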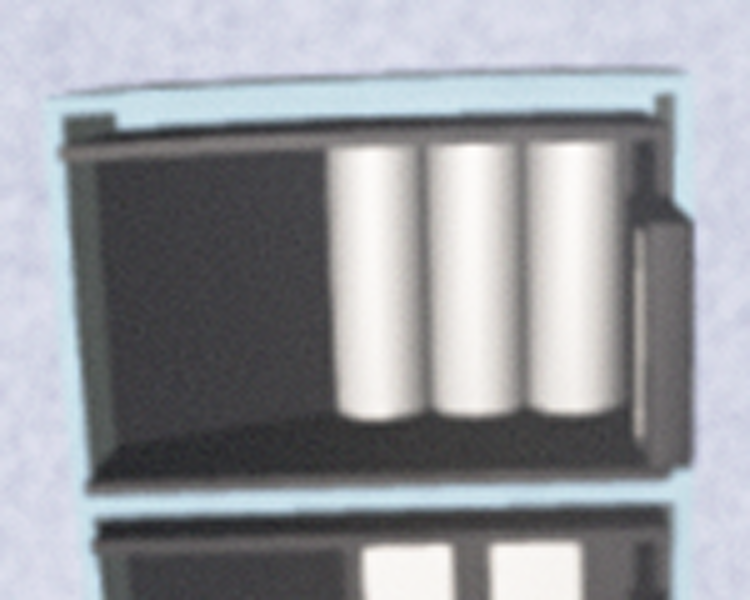

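Run:
```python
from h import *
from station import manip
w=pickle.load(open('w3.pkl','rb'))
q=lambda *a:np.array(a)/5.+(170,100)
print("tab top centre",wz(w,q((669,345)),.108).round(4), "corners",wz(w,q((648,222),(690,222),(690,466),(650,468)),.108).round(4).tolist())
p=wz(w,q((48,98),(688,72),(88,492)),.054);print("rim corners",p.round(4).tolist())
p=wz(w,q((62,150),(88,490),(668,478),(665,125)),.066);print("bin rims FL.. FR BR BL",p.round(4).tolist(),p.mean(0))
# tray / bottle
print("bottle", wz(w,[(372,3)],.14))
```

```text
tab top centre [[0.6083 0.0951 0.108 ]] corners [[0.6027, 0.1167, 0.108], [0.61, 0.1173, 0.108], [0.6142, 0.0731, 0.108], [0.607, 0.0723, 0.108]]
rim corners [[0.481, 0.1303, 0.054], [0.6136, 0.1425, 0.054], [0.4907, 0.0446, 0.054]]
bin rims FL.. FR BR BL [[0.4876, 0.1203, 0.066], [0.4937, 0.0488, 0.066], [0.6157, 0.059, 0.066], [0.6086, 0.1317, 0.066]] [0.55141866 0.08996107 0.066     ]
bottle [[0.64750809 0.24124104 0.14      ]]
```

Emit:
servo_tool([
  [13, 12, 0, 0.02, 0, -0.01, 1],
  [12, 12, 0, 0.018, 0.004, -0.01, 1],
  [0, 0, 20, 0, 0, 0, 1],
  [0, 0, 25, 0, 0, 0, 1],
  [0, 0, 20, 0, 0, 0, 1],
  [0, 0, 0, 0, 0, 0, 1],
])

```text
t: 7.27
tcp_pos: [0.6129, 0.0884, 0.1867]
tool_rot: [0.674, 0.739, 0.002, 0.004]
force: [-0.7, -0.0, -0.1]
finger_gap: 1.0
```

```bash
python3 -c "
from h import *
from station import manip
s=manip.sense()
delta(s,[.608,.095,.07],5)
w=manip.snapshot('wrist');pickle.dump(w,open('w4.pkl','wb'));cv2.imwrite('pics/w4.png',w['frame'][:,:,::-1])
"
```

```text
shift tool mm [7.5, -5.3, 116.7] | tcp [0.6129, 0.0884, 0.1867] yaz 5.23 toolz [0.0092, -0.0027, -1.0] | rotvec tool [0.009, 0.003, 0.004] t 7.27 F [-0.7, -0.0, -0.1] gap 1.0
```

View pics/w4.png

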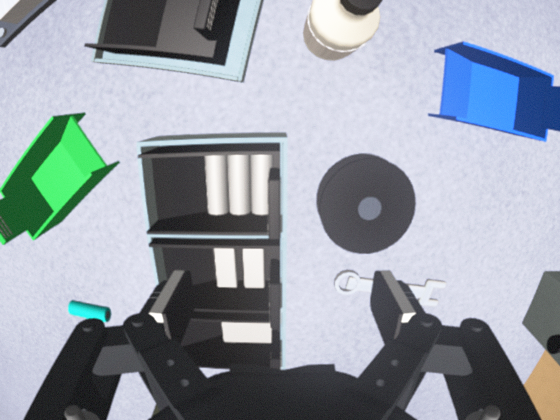

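Run:
```python
from h import *
w=pickle.load(open('w4.pkl','rb'))
im=cv2.imread('pics/w4.png')
cv2.imwrite('pics/w4c.png',cv2.resize(im[130:250,180:300],None,fx=5,fy=5,interpolation=cv2.INTER_CUBIC))
print("tab predicted px",wproj(w,[[.608,.095,.108]]).round(1))
```

```text
tab predicted px [[273.5 210.5]]
```

View pics/w4c.png

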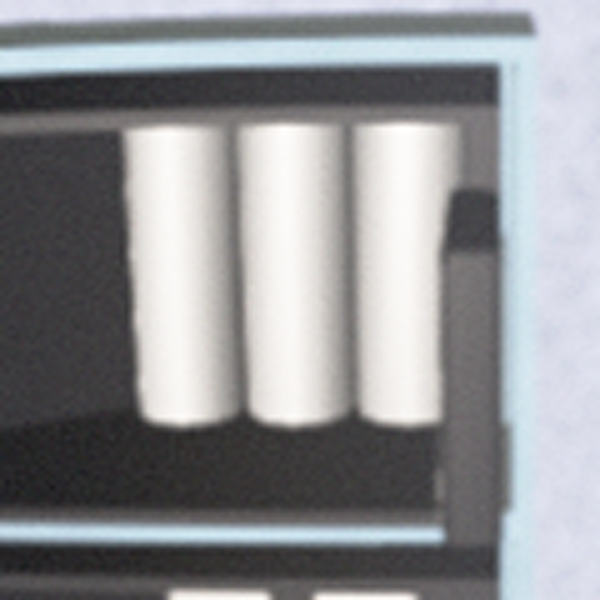

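Emit:
servo_tool([
  [8, -4, 0, 0.009, 0.003, 0.004, 1],
  [1, 0, 25, 0, 0, 0, 1],
  [0, 0, 25, 0, 0, 0, 1],
  [0, 0, 25, 0, 0, 0, 1],
  [0, 0, 0, 0, 0, 0, 1],
])

```text
t: 7.73
tcp_pos: [0.6164, 0.0944, 0.121]
tool_rot: [0.678, 0.735, 0.006, 0.007]
force: [-2.0, -0.3, -0.7]
finger_gap: 0.998
```

```bash
python3 -c "
from h import *
from station import manip
s=manip.sense()
delta(s,[.6085,.0955,.07],5)
"
```

```text
shift tool mm [1.9, -8.7, 50.9] | tcp [0.6164, 0.0944, 0.121] yaz 4.60 toolz [0.0192, -0.0003, -0.9998] | rotvec tool [0.019, 0.002, -0.007] t 7.73 F [-2.0, -0.3, -0.7] gap 0.998
```

Emit:
servo_tool([
  [2, -8, 10, 0.015, 0.002, -0.006, 1],
  [0, -1, 15, 0.005, 0, 0, 1],
  [0, -1, 13, 0, 0, 0, 1],
  [0, 0, 8, 0, 0, 0, 1],
  [0, 0, 0, 0, 0, 0, 1],
])

```text
t: 8.15
tcp_pos: [0.6102, 0.0955, 0.0788]
tool_rot: [0.676, 0.737, 0.003, 0.003]
force: [0.0, -0.6, -0.4]
finger_gap: 1.001
```

```bash
python3 -c "
from h import *
from station import manip
s=manip.sense()
delta(s,[.6085,.0955,.07],5)
"
```

```text
shift tool mm [0.2, -1.8, 8.8] | tcp [0.6102, 0.0955, 0.0788] yaz 4.92 toolz [0.0082, 0.0001, -1.0] | rotvec tool [0.008, 0.001, -0.001] t 8.15 F [0.0, -0.6, -0.4] gap 1.001
```

Emit:
servo_tool([
  [0, -2, 6, 0.006, 0, 0, 1],
  [0, 0, 2, 0.002, 0, 0, 1],
  [0, 0, 0, 0, 0, 0, 1],
])

```text
t: 8.4
tcp_pos: [0.6095, 0.0953, 0.0716]
tool_rot: [0.676, 0.737, 0.0, 0.001]
force: [-0.7, 0.6, 0.6]
finger_gap: 1.001
```

```bash
python3 -c "
from h import *
from station import manip
s=manip.sense()
delta(s,[.6085,.0955,.07],5)
"
```

```text
shift tool mm [0.3, -0.9, 1.6] | tcp [0.6095, 0.0953, 0.0716] yaz 4.92 toolz [0.0023, -0.0007, -1.0] | rotvec tool [0.002, 0.001, -0.001] t 8.4 F [-0.7, 0.6, 0.6] gap 1.001
```

Emit:
servo_tool([
  [0, -1, 1, 0, 0, 0, -1],
  [0, 0, 0, 0, 0, 0, -1],
  [0, 0, 0, 0, 0, 0, -1],
  [0, 0, 0, 0, 0, 0, -1],
  [0, 0, 0, 0, 0, 0, -1],
  [0, 0, 0, 0, 0, 0, -1],
  [0, 0, 0, 0, 0, 0, -1],
  [0, 0, 0, 0, 0, 0, -1],
], grip_force=20)

```text
t: 9.07
tcp_pos: [0.6091, 0.0952, 0.0724]
tool_rot: [0.676, 0.737, 0.001, 0.002]
force: [0.7, 0.3, -0.0]
finger_gap: 0.099
```

```bash
python3 -c "
from h import *
from station import manip
s=manip.sense()
delta(s,[.6085,.0955,.07],5);print(s['ft_torque'])
w=manip.snapshot('wrist');pickle.dump(w,open('w5.pkl','wb'));cv2.imwrite('pics/w5.png',w['frame'][:,:,::-1])
"
```

```text
shift tool mm [0.4, -0.5, 2.4] | tcp [0.6091, 0.0952, 0.0724] yaz 4.95 toolz [0.0043, -0.0011, -1.0] | rotvec tool [0.004, 0.001, -0.001] t 9.07 F [0.7, 0.3, -0.0] gap 0.099
[0.02531338 0.0828022  0.04829238]
```

View pics/w5.png

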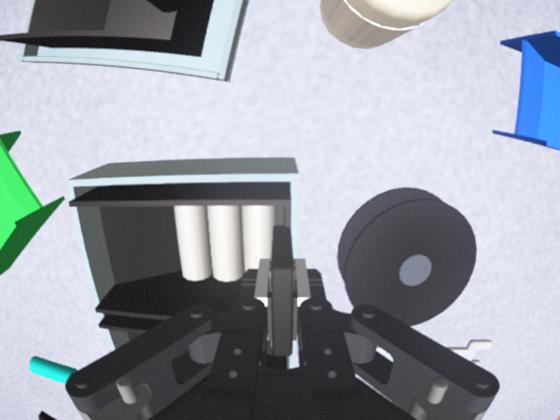

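Emit:
servo_tool([
  [0, 0, 0, 0, 0, 0, -1],
  [0, 0, 0, 0, 0, 0, -1],
  [0, 0, -6, 0, 0, 0, -1],
  [0, 0, -7, 0, 0, 0, -1],
  [0, 0, -7, 0, 0, 0, -1],
], grip_force=80)

```text
t: 9.53
tcp_pos: [0.6076, 0.0952, 0.0913]
tool_rot: [0.676, 0.737, -0.0, 0.0]
force: [0.0, 0.1, -1.9]
finger_gap: 0.094
```

```bash
python3 -c "
from h import *
from station import manip
s=manip.sense()
delta(s,[.6091,.0952,.15],4.95);print(s['ft_torque'])
"
```

```text
shift tool mm [-0.2, 1.5, -58.7] | tcp [0.6076, 0.0952, 0.0913] yaz 4.91 toolz [0.0003, -0.0007, -1.0] | rotvec tool [0.0, 0.001, -0.001] t 9.53 F [0.0, 0.1, -1.9] gap 0.094
[ 0.01941772 -0.0972735  -0.01569195]
```

Emit:
servo_tool([
  [0, 1, -8, 0, 0, 0, -1],
  [0, 1, -9, 0, 0, 0, -1],
  [0, 1, -10, 0, 0, 0, -1],
  [0, 0.5, -10, 0, 0, 0, -1],
  [0, 0.5, -10, 0, 0, 0, -1],
  [0, 0.5, -10, 0, 0, 0, -1],
])

```text
t: 10.03
tcp_pos: [0.6117, 0.0959, 0.1544]
tool_rot: [0.676, 0.737, -0.0, 0.0]
force: [-0.3, 0.1, -2.6]
finger_gap: 0.091
```

```bash
python3 -c "
from h import *
from station import manip
s=manip.sense()
delta(s,[.6085,.0952,.26],4.95);print(s['ft_torque'])
"
```

```text
shift tool mm [-0.4, -3.3, -105.6] | tcp [0.6117, 0.0959, 0.1544] yaz 4.92 toolz [-0.0005, -0.0006, -1.0] | rotvec tool [-0.001, 0.001, -0.001] t 10.03 F [-0.3, 0.1, -2.6] gap 0.091
[-0.00989091 -0.11845104  0.02767929]
```

Emit:
servo_tool([
  [0, -1, -15, 0, 0, 0, -1],
  [0, 0, -22, 0, 0, 0, -1],
  [0, 0, -25, 0, 0, 0, -1],
  [0, 0, -25, 0, 0, 0, -1],
  [0, 0, -15, 0, 0, 0, -1],
  [0, 0, 0, 0, 0, 0, -1],
])

```text
t: 10.53
tcp_pos: [0.6121, 0.0959, 0.2685]
tool_rot: [0.676, 0.737, 0.002, 0.003]
force: [-0.2, -0.6, -2.9]
finger_gap: 0.094
```

```bash
python3 -c "
from h import *
from station import manip
s=manip.sense()
delta(s,[.60,-.306,.26],-1);print(s['ft_torque'],s['q'].round(3))
w=manip.snapshot('wrist');pickle.dump(w,open('w6.pkl','wb'));cv2.imwrite('pics/w6.png',w['frame'][:,:,::-1])
"
```

```text
shift tool mm [-399.4, -46.5, 8.7] | tcp [0.6121, 0.0959, 0.2685] yaz 4.91 toolz [0.0077, -0.0005, -1.0] | rotvec tool [0.008, 0.001, 0.103] t 10.53 F [-0.2, -0.6, -2.9] gap 0.094
[-0.00279339 -0.07558544  0.00727047] [-0.025  0.479  1.41  -0.     1.245 -0.11 ]
```

View pics/w6.png

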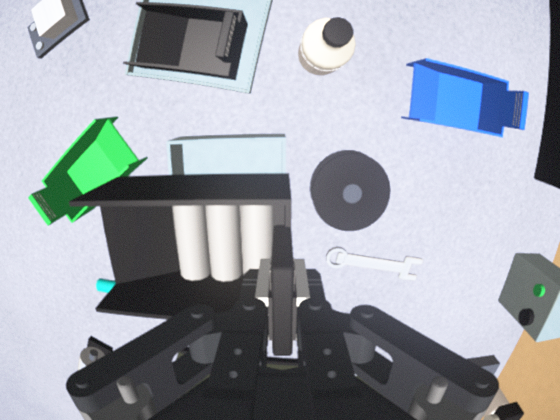

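Emit:
servo_tool([
  [-12, 1, 0, 0.004, 0, 0.01, -1],
  [-22, 2, 0, 0.004, 0, 0.01, -1],
  [-30, 3, 0, 0, 0, 0.01, -1],
  [-34, 3, 0, 0, 0, 0.01, -1],
  [-34, 3, 0, 0, 0, 0.01, -1],
  [-34, 3, 0, 0, 0, 0.01, -1],
  [-34, 3, 0, 0, 0, 0.01, -1],
  [-34, 3, 0, 0, 0, 0.01, -1],
  [-34, 3, 0, 0, 0, 0.01, -1],
  [-34, 3, 0, 0, 0, 0.01, -1],
  [-30, 3, 0, 0, 0, 0.0, -1],
  [-20, 2, 0, 0, 0, 0.0, -1],
])

```text
t: 11.58
tcp_pos: [0.6429, -0.2717, 0.2443]
tool_rot: [0.713, 0.701, -0.01, -0.017]
force: [-0.0, 0.1, -2.8]
finger_gap: 0.092
```

```bash
python3 -c "
from h import *
from station import manip
s=manip.sense()
delta(s,[.666,-.308,.24],-1);print(s['ft_torque'],s['q'].round(3))
"
```

```text
shift tool mm [-36.0, 23.9, 3.0] | tcp [0.6429, -0.2717, 0.2443] yaz -0.96 toolz [-0.0376, 0.0098, -0.9992] | rotvec tool [-0.038, -0.009, 0.001] t 11.58 F [-0.0, 0.1, -2.8] gap 0.092
[-0.0160535  -0.10512405  0.05950622] [-0.555  0.635  1.184 -0.012  1.36  -0.535]
```

Emit:
servo_tool([
  [-15, 10, -3, -0.02, -0.005, 0, -1],
  [-15, 10, -3, -0.018, -0.004, 0, -1],
  [-6, 4, 0, 0, 0, 0, -1],
  [0, 0, 0, 0, 0, 0, -1],
])

```text
t: 11.92
tcp_pos: [0.6607, -0.3201, 0.2383]
tool_rot: [0.717, 0.697, -0.003, -0.006]
force: [0.8, 0.3, -3.2]
finger_gap: 0.097
```

```bash
cat >> h.py <<'E'
def tiltinfo(s,th,lipx,lipz,yaw=-1.,hop=(.551,-.308)):
    # target for tcp given tilt th deg, lip in feeder-local x, height
    a=np.radians(th);T=np.array([120*np.cos(a)-38*np.sin(a),120*np.sin(a)+38*np.cos(a)])/1000
    f=np.array([np.cos(np.radians(yaw)),np.sin(np.radians(yaw))])
    xy=np.array(hop)+f*(lipx+T[0]);tgt=np.r_[xy,lipz+T[1]]
    Y=np.r_[f*np.cos(a),np.sin(a)];Z=np.r_[f*np.sin(a),-np.cos(a)];X=np.cross(Y,Z)
    Rt=Ro.from_matrix(np.c_[X,Y,Z]);R=Ro.from_quat(s["tool_rot"])
    z=R.as_matrix()[:,2]
    # current lip
    lip=s["tcp_pos"]+R.apply([0,-.120,.038])
    print(th,"shift",(R.inv().apply(tgt-s["tcp_pos"])*1000).round(1).tolist(),"rot",(R.inv()*Rt).as_rotvec().round(3).tolist(),"| tilt now",np.degrees(np.arctan2(np.hypot(*z[:2]),-z[2])).round(1),"lip now",lip.round(4).tolist(),'t',s['t'].round(2),'F',s['force'].round(1).tolist(),s['q'].round(2).tolist())
E
python3 -c "
from h import *
from station import manip
s=manip.sense()
tiltinfo(s,0,-.005,.195);tiltinfo(s,20,-.005,.175)
"
```

```text
Traceback (most recent call last):
  File "h.py", line 48, in tiltinfo
    print(th,"shift",(R.inv().apply(tgt-s["tcp_pos"])*1000).round(1).tolist(),"rot",(R.inv()*Rt).as_rotvec().round(3).tolist(),"| tilt now",np.degrees(np.arctan2(np.hypot(*z[:2]),-z[2])).round(1),"lip now",lip.round(4).tolist(),'t',s['t'].round(2),'F',s['force'].round(1).tolist(),s['q'].round(2).tolist())
                                                                                                                                                                                                                                        ^^^^^^^^^^^^
AttributeError: 'float' object has no attribute 'round'
```

```bash
sed -i "s/s\['t'\].round(2)/round(s['t'],2)/" h.py; python3 -c "
from h import *
from station import manip
s=manip.sense()
tiltinfo(s,0,-.005,.195);tiltinfo(s,20,-.005,.18)
"
```

```text
0 shift [10.2, 5.1, 5.3] rot [-0.013, -0.005, -0.012] | tilt now 0.8 lip now [0.5402, -0.3164, 0.2019] t 11.92 F [0.8, 0.3, -3.2] [-0.6, 0.68, 1.1, -0.0, 1.37, -0.57]
20 shift [10.1, -15.5, -18.2] rot [-0.362, -0.003, -0.012] | tilt now 0.8 lip now [0.5402, -0.3164, 0.2019] t 11.92 F [0.8, 0.3, -3.2] [-0.6, 0.68, 1.1, -0.0, 1.37, -0.57]
```

Emit:
servo_tool([
  [4, 0, -2, -0.06, 0, -0.006, -1],
  [4, -2, -3, -0.06, 0, -0.006, -1],
  [2, -3, -3, -0.06, 0, 0, -1],
  [0, -3, -3, -0.06, 0, 0, -1],
  [0, -3, -3, -0.06, 0, 0, -1],
  [0, -3, -3, -0.06, 0, 0, -1],
])

```text
t: 12.42
tcp_pos: [0.6411, -0.3027, 0.2423]
tool_rot: [0.702, 0.691, 0.126, 0.116]
force: [0.0, -0.2, -2.9]
finger_gap: 0.091
```

```bash
python3 -c "
from h import *
from station import manip
s=manip.sense()
tiltinfo(s,20,-.005,.18)
tiltinfo(s,30,-.005,.16)
"
```

```text
20 shift [-6.6, 9.4, -12.1] rot [-0.006, -0.017, -0.001] | tilt now 19.7 lip now [0.5409, -0.3002, 0.1662] t 12.42 F [0.0, -0.2, -2.9] [-0.69, 0.53, 1.45, 0.28, 0.92, -0.82]
30 shift [-6.6, -5.9, -13.5] rot [-0.181, -0.017, -0.002] | tilt now 19.7 lip now [0.5409, -0.3002, 0.1662] t 12.42 F [0.0, -0.2, -2.9] [-0.69, 0.53, 1.45, 0.28, 0.92, -0.82]
```

Emit:
servo_tool([
  [-3, 3, -5, 0, -0.008, 0, -1],
  [-3, 0, -5, -0.03, -0.008, 0, -1],
  [0, -3, -4, -0.05, 0, 0, -1],
  [0, -4, -4, -0.05, 0, 0, -1],
  [0, -2, -3, -0.04, 0, 0, -1],
  [0, 0, 0, 0, 0, 0, -1],
])

```text
t: 12.92
tcp_pos: [0.6227, -0.3009, 0.2559]
tool_rot: [0.69, 0.68, 0.178, 0.172]
force: [-0.7, 0.7, -2.9]
finger_gap: 0.091
```

```bash
python3 -c "
from h import *
from station import manip
s=manip.sense()
tiltinfo(s,30,-.005,.16)
tiltinfo(s,40,-.005,.145)
"
```

```text
30 shift [-8.4, 5.9, 6.5] rot [-0.023, -0.013, -0.0] | tilt now 28.7 lip now [0.5357, -0.2989, 0.165] t 12.92 F [-0.7, 0.7, -2.9] [-0.76, 0.46, 1.59, 0.5, 0.77, -1.05]
40 shift [-8.3, -10.2, -0.4] rot [-0.197, -0.013, -0.001] | tilt now 28.7 lip now [0.5357, -0.2989, 0.165] t 12.92 F [-0.7, 0.7, -2.9] [-0.76, 0.46, 1.59, 0.5, 0.77, -1.05]
```

Emit:
servo_tool([
  [-4, 0, 2, -0.03, -0.007, 0, -1],
  [-4, 0, 2, -0.04, -0.006, 0, -1],
  [-1, -3, 0, -0.04, 0, 0, -1],
  [0, -3, 0, -0.04, 0, 0, -1],
  [0, -4, 0, -0.04, 0, 0, -1],
])

```text
t: 13.33
tcp_pos: [0.6228, -0.3079, 0.2498]
tool_rot: [0.667, 0.663, 0.239, 0.243]
force: [0.2, -0.1, -2.2]
finger_gap: 0.093
```

```bash
python3 -c "
from h import *
from station import manip
s=manip.sense()
tiltinfo(s,40,-.005,.145)
tiltinfo(s,50,-.005,.13)
w=manip.snapshot('scene');cv2.imwrite('pics/s7.png',w['frame'][:,:,::-1])
w=manip.snapshot('wrist');cv2.imwrite('pics/w7.png',w['frame'][:,:,::-1])
"
```

```text
40 shift [-1.3, -6.2, -7.1] rot [-0.002, -0.005, 0.01] | tilt now 39.9 lip now [0.5551, -0.3077, 0.1437] t 13.33 F [0.2, -0.1, -2.2] [-0.83, 0.47, 1.72, 0.9, 0.64, -1.48]
50 shift [-1.1, -24.3, -15.8] rot [-0.177, -0.006, 0.01] | tilt now 39.9 lip now [0.5551, -0.3077, 0.1437] t 13.33 F [0.2, -0.1, -2.2] [-0.83, 0.47, 1.72, 0.9, 0.64, -1.48]
```

View pics/s7.png

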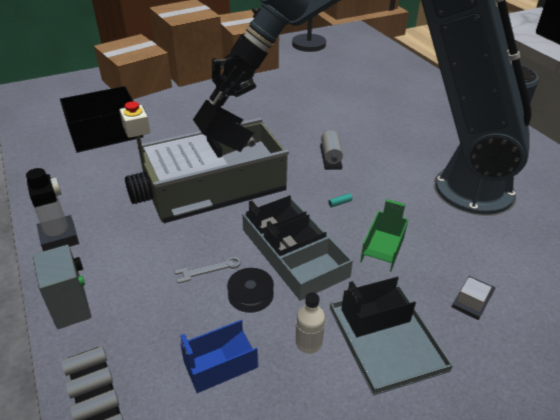

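View pics/w7.png

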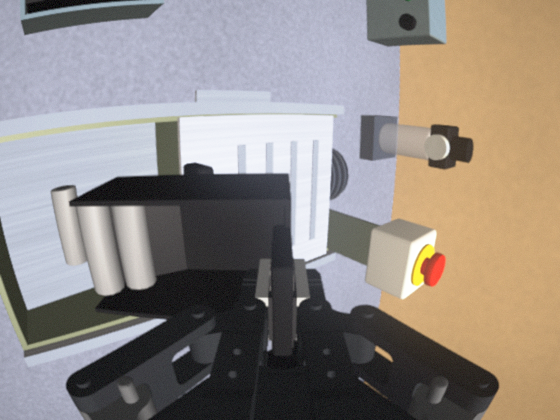

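Emit:
servo_tool([
  [0, -4, -5, 0, 0, 0, -1],
  [0, -5, -4, -0.03, 0, 0.005, -1],
  [0, -5, -3, -0.04, 0, 0.005, -1],
  [0, -5, -2, -0.04, 0, 0, -1],
  [0, -4, -2, -0.04, 0, 0, -1],
  [0, 0, 0, -0.03, 0, 0, -1],
])

```text
t: 13.93
tcp_pos: [0.6002, -0.3078, 0.2522]
tool_rot: [0.64, 0.639, 0.301, 0.303]
force: [-1.0, 0.6, -1.3]
finger_gap: 0.098
```

```bash
python3 -c "
from h import *
from station import manip
s=manip.sense()
tiltinfo(s,50,-.005,.13)
tiltinfo(s,58,-.005,.13)
w=manip.snapshot('wrist');cv2.imwrite('pics/w8.png',w['frame'][:,:,::-1])
"
```

```text
50 shift [-1.0, -8.4, -1.1] rot [0.01, -0.009, 0.011] | tilt now 50.6 lip now [0.5534, -0.3079, 0.1353] t 13.93 F [-1.0, 0.6, -1.3] [-0.92, 0.48, 1.87, 1.37, 0.68, -2.02]
58 shift [-0.8, -14.7, -17.5] rot [-0.129, -0.01, 0.011] | tilt now 50.6 lip now [0.5534, -0.3079, 0.1353] t 13.93 F [-1.0, 0.6, -1.3] [-0.92, 0.48, 1.87, 1.37, 0.68, -2.02]
```

View pics/w8.png

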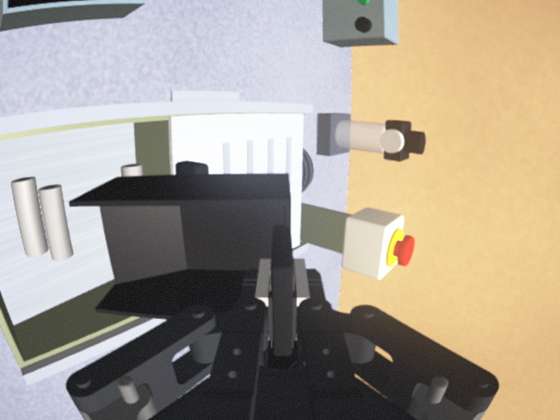

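Emit:
servo_tool([
  [0, 15, -13, 0, 0, 0, -1],
  [0, 23, -19, 0, 0, 0, -1],
  [0, 23, -19, 0.06, 0, 0, -1],
  [0, 5, -5, 0.1, 0, 0, -1],
  [0, 5, 0, 0.1, 0, 0, -1],
  [0, 5, 0, 0.1, 0, 0, -1],
  [0, 5, 0, 0.1, 0, 0, -1],
  [0, 5, 0, 0.1, 0, 0, -1],
  [0, 5, 0, 0.1, 0, 0, -1],
  [0, 0, 0, 0.1, 0, 0, -1],
  [0, 0, 0, 0.1, 0, 0, -1],
  [0, 0, 0, 0, 0, 0, -1],
])

```text
t: 14.98
tcp_pos: [0.6236, -0.3116, 0.3598]
tool_rot: [0.714, 0.699, 0.004, 0.024]
force: [0.7, 1.2, -0.6]
finger_gap: 0.093
```

```bash
python3 -c "
from h import *
from station import manip
s=manip.sense()
tiltinfo(s,0,-.005,.25)
delta(s,[.6,-.1,.33],-1)
w=manip.snapshot('wrist');cv2.imwrite('pics/w9.png',w['frame'][:,:,::-1])
w=manip.snapshot('top');cv2.imwrite('pics/t9.png',w['frame'][:,:,::-1])
w=manip.snapshot('scene');cv2.imwrite('pics/s9.png',w['frame'][:,:,::-1])
"
```

```text
0 shift [4.5, 39.5, 73.3] rot [0.039, 0.029, -0.004] | tilt now 2.8 lip now [0.5052, -0.3102, 0.3171] t 14.98 F [0.7, 1.2, -0.6] [-0.62, 0.51, 1.1, -0.0, 1.48, -0.6]
shift tool mm [211.8, -29.2, 22.6] | tcp [0.6236, -0.3116, 0.3598] yaz -1.19 toolz [0.0387, -0.0293, -0.9988] | rotvec tool [0.039, 0.029, -0.004] t 14.98 F [0.7, 1.2, -0.6] gap 0.093
```

View pics/w9.png

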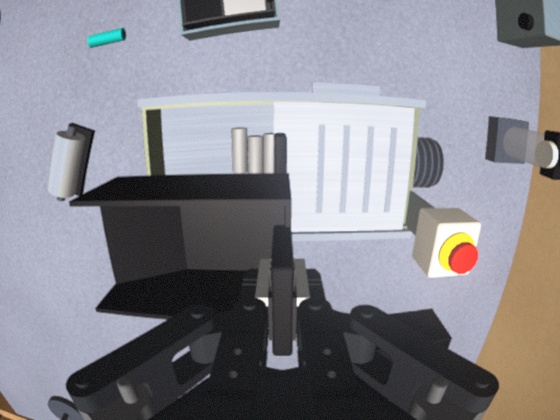

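View pics/s9.png

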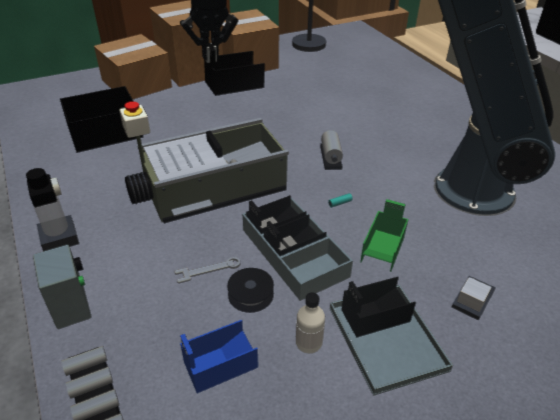

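Emit:
servo_tool([
  [15, -2, 0, 0.02, 0.015, 0.01, -1],
  [30, -4, 2, 0.02, 0.015, 0.01, -1],
  [38, -4, 3, 0, 0, 0.01, -1],
  [40, -4, 3, 0, 0, 0.01, -1],
  [40, -4, 3, 0, 0, 0.01, -1],
  [40, -4, 3, 0, 0, 0.01, -1],
  [40, -4, 3, 0, 0, 0.01, -1],
  [40, -4, 3, 0, 0, 0.01, -1],
  [40, -4, 3, 0, 0, 0.01, -1],
  [40, -4, 3, 0, 0, 0.01, -1],
  [40, -4, 3, 0, 0, 0.01, -1],
  [30, -4, 3, 0, 0, 0, -1],
])

```text
t: 16.13
tcp_pos: [0.5996, 0.1233, 0.3254]
tool_rot: [0.769, 0.639, 0.003, 0.002]
force: [0.1, -0.2, -1.8]
finger_gap: 0.096
```

```bash
python3 -c "
from h import *
from station import manip
s=manip.sense()
delta(s,[.56,.25,.3],-7.5)
"
```

```text
shift tool mm [117.3, -62.2, 25.1] | tcp [0.5996, 0.1233, 0.3254] yaz -10.51 toolz [0.007, -0.0002, -1.0] | rotvec tool [0.007, -0.001, -0.052] t 16.13 F [0.1, -0.2, -1.8] gap 0.096
```

Emit:
servo_tool([
  [20, -10, 3, 0.004, 0, -0.02, -1],
  [22, -12, 5, 0.003, 0, -0.02, -1],
  [22, -12, 5, 0, 0, -0.01, -1],
  [20, -12, 4, 0, 0, 0, -1],
  [12, -6, 2, 0, 0, 0, -1],
  [0, 0, 0, 0, 0, 0, -1],
  [0, 0, 0, 0, 0, 0, -1],
])

```text
t: 16.72
tcp_pos: [0.5528, 0.2302, 0.3063]
tool_rot: [0.754, 0.657, 0.002, 0.0]
force: [0.3, -0.8, -1.4]
finger_gap: 0.09
```

```bash
python3 -c "
from h import *
from station import manip
s=manip.sense()
delta(s,[.563,.346,.3],-7.5)
w=manip.snapshot('wrist');pickle.dump(w,open('w10.pkl','wb'));cv2.imwrite('pics/w10.png',w['frame'][:,:,::-1])
"
```

```text
shift tool mm [116.1, -5.7, 6.7] | tcp [0.5528, 0.2302, 0.3063] yaz -7.80 toolz [0.0041, 0.0023, -1.0] | rotvec tool [0.004, -0.003, -0.005] t 16.72 F [0.3, -0.8, -1.4] gap 0.09
```

View pics/w10.png

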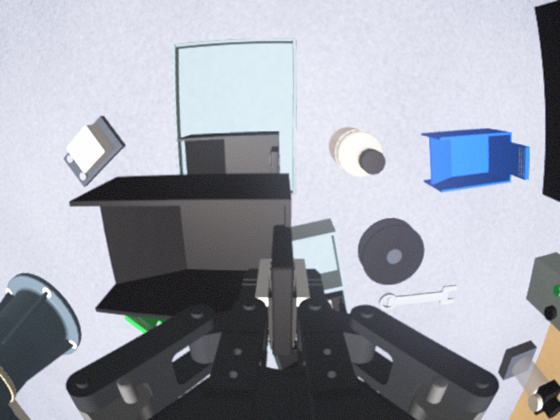

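Run:
```python
from h import *
w=pickle.load(open('w10.pkl','rb'))
im=cv2.imread('pics/w10.png')
cv2.imwrite('pics/w10c.png',cv2.resize(im[25:200,160:310],None,fx=4,fy=3.4,interpolation=cv2.INTER_CUBIC))
tc=np.array([.4997,.3035]);a=np.radians(-7.5);X=np.array([np.cos(a),np.sin(a)]);Y=np.array([-X[1],X[0]])
for n,l,z in [("FL",(-82,106),.022),("BL",(82,106),.022),("BR",(82,-106),.022)]:
    print(n,wproj(w,[np.r_[tc+X*l[0]/1000+Y*l[1]/1000,z]]).round(1))
```

```text
FL [[171.   45.5]]
BL [[295.   38.7]]
BR [[295.1 196.8]]
```

View pics/w10c.png

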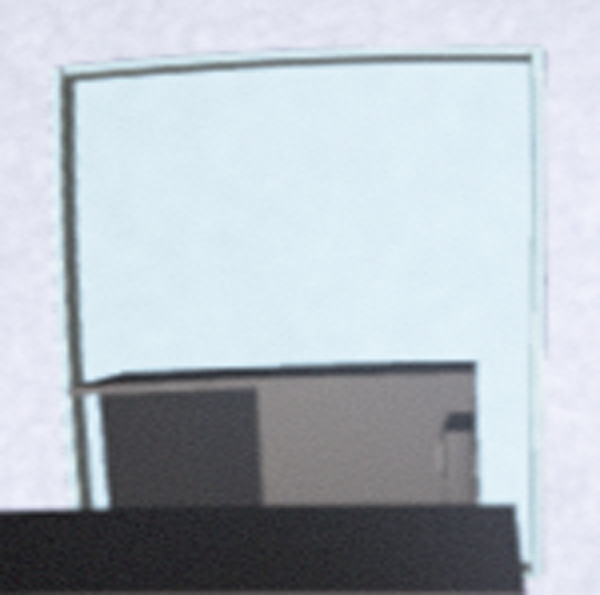

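Run:
```python
from h import *
w=pickle.load(open('w10.pkl','rb'))
q=lambda a:np.array(a)/np.array([4,3.4])+(160,25)
n=["FL","BL","B mid","F mid"]
P=wz(w,q([(58,68),(545,48),(533,570),(72,380)]),.022)[:,:2];print(dict(zip(n,P.round(4).tolist())))
E=wz(w,q([(75,388),(478,365)]),.066)[:,:2];print("empty bin +y wall outer top",E.round(4).tolist())
fl,bl=P[:2];X=(bl-fl);print(np.linalg.norm(X),np.degrees(np.arctan2(X[1],X[0])))
v=P[0]-P[3];print("side yaw F",np.degrees(np.arctan2(-v[0],v[1])));v=P[1]-P[2];print("B",np.degrees(np.arctan2(-v[0],v[1])))
v=E[1]-E[0];print("bin",np.degrees(np.arctan2(v[1],v[0])),np.linalg.norm(v))
a=np.radians(-7.5);X=np.array([np.cos(a),np.sin(a)]);Y=np.array([-X[1],X[0]])
print("+y wall mid",(fl+bl)/2, "tray centre",(fl+bl)/2-.106*Y)
tc=(fl+bl)/2-.106*Y
print("empty wall local",[((e-tc)@X,(e-tc)@Y) for e in E])
```

```text
{'FL': [0.4372, 0.4188], 'BL': [0.5963, 0.3971], 'B mid': [0.5654, 0.1938], 'F mid': [0.4221, 0.2936]}
empty bin +y wall outer top [[0.4372, 0.2922], [0.5588, 0.2806]]
0.16063629154777123 -7.768785025000817
side yaw F -6.854327912420283
B -8.645720340517919
bin -5.452592264000243 0.12216787392479488
+y wall mid [0.51676028 0.40793624] tray centre [0.5029245  0.30284308]
empty wall local [(np.float64(-0.06375438782902663), np.float64(-0.01909060346043357)), (np.float64(0.05833549514377787), np.float64(-0.01472598492137714))]
```

Emit:
servo_tool([
  [20, -1, 0, 0.004, -0.003, -0.005, -1],
  [28, 0, 0, 0, 0, 0, -1],
  [28, 0, 0, 0, 0, 0, -1],
  [22, 0, 5, 0, 0, 0, -1],
  [12, 0, 15, 0, 0, 0, -1],
  [0, 0, 25, 0, 0, 0, -1],
  [0, 0, 25, 0, 0, 0, -1],
  [0, 0, 20, 0, 0, 0, -1],
  [0, 0, 0, 0, 0, 0, -1],
])

```text
t: 17.52
tcp_pos: [0.579, 0.3279, 0.215]
tool_rot: [0.759, 0.651, 0.004, 0.006]
force: [-1.1, -0.2, -1.7]
finger_gap: 0.099
```

```bash
python3 -c "
from h import *
from station import manip
s=manip.sense()
delta(s,[.565,.343,.11],-7.5)
w=manip.snapshot('scene');cv2.imwrite('pics/s11.png',w['frame'][:,:,::-1])
"
```

```text
shift tool mm [12.9, -17.6, 104.7] | tcp [0.579, 0.3279, 0.215] yaz -8.72 toolz [0.0137, -0.0035, -0.9999] | rotvec tool [0.014, 0.002, -0.021] t 17.52 F [-1.1, -0.2, -1.7] gap 0.099
```

View pics/s11.png

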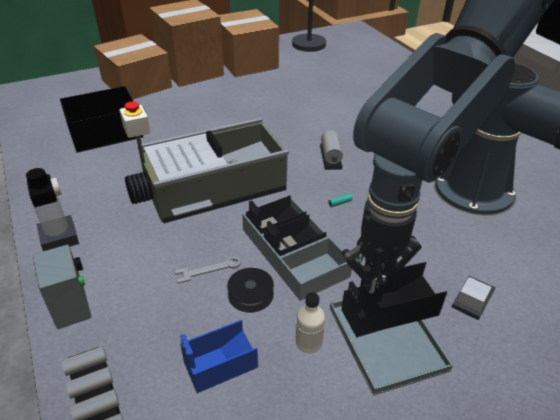

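Emit:
servo_tool([
  [7, -9, 0, 0.01, 0.002, -0.015, -1],
  [7, -9, 5, 0.006, 0, -0.008, -1],
  [0, 0, 18, 0, 0, 0, -1],
  [0, 0, 22, 0, 0, 0, -1],
  [0, 0, 20, 0, 0, 0, -1],
  [0, 0, 10, 0, 0, 0, -1],
  [0, 0, 0, 0, 0, 0, -1],
])

```text
t: 18.15
tcp_pos: [0.5683, 0.3484, 0.149]
tool_rot: [0.751, 0.66, 0.009, 0.001]
force: [-0.5, 0.2, -2.0]
finger_gap: 0.094
```

```bash
python3 -c "
from h import *
from station import manip
s=manip.sense()
delta(s,[.565,.343,.085],-7.5)
w=manip.snapshot('wrist');pickle.dump(w,open('w12.pkl','wb'));cv2.imwrite('pics/w12.png',w['frame'][:,:,::-1])
"
```

```text
shift tool mm [-6.6, -3.5, 63.9] | tcp [0.5683, 0.3484, 0.149] yaz -7.37 toolz [0.0157, 0.01, -0.9998] | rotvec tool [0.014, -0.012, 0.002] t 18.15 F [-0.5, 0.2, -2.0] gap 0.094
```

View pics/w12.png

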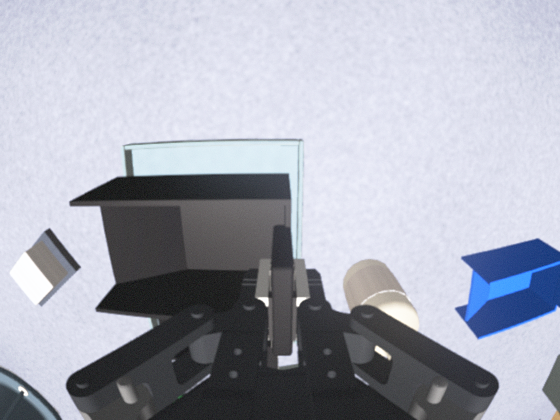

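Emit:
servo_tool([
  [-5, -3, 8, 0.012, -0.01, 0, -1],
  [-1, 0, 15, 0.002, -0.002, 0, -1],
  [0, 0, 18, 0, 0, 0, -1],
  [0, 0, 14, 0, 0, 0, -1],
  [0, 0, 5, 0, 0, 0, -1],
  [0, 0, 0, 0, 0, 0, -1],
])

```text
t: 18.7
tcp_pos: [0.5702, 0.3453, 0.0963]
tool_rot: [0.751, 0.661, 0.007, 0.003]
force: [-0.1, -0.2, -1.0]
finger_gap: 0.094
```

```bash
python3 -c "
from h import *
from station import manip
s=manip.sense()
delta(s,[.565,.343,.0725],-7.5)
w=manip.snapshot('wrist');pickle.dump(w,open('w13.pkl','wb'));cv2.imwrite('pics/w13.png',w['frame'][:,:,::-1])
"
```

```text
shift tool mm [-3.1, -5.2, 23.7] | tcp [0.5702, 0.3453, 0.0963] yaz -7.29 toolz [0.0142, 0.0047, -0.9999] | rotvec tool [0.014, -0.006, 0.004] t 18.7 F [-0.1, -0.2, -1.0] gap 0.094
```

View pics/w13.png

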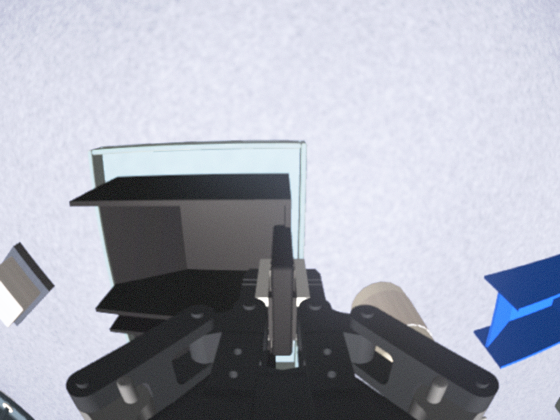

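Emit:
servo_tool([
  [-2, -4, 4, 0.01, -0.005, 0.002, -1],
  [-1, -1, 6, 0.004, -0.001, 0, -1],
  [0, 0, 4, 0, 0, 0, -1],
  [0, 0, 3, 0, 0, 0, -1],
  [0, 0, 0, 0, 0, 0, -1],
  [0, 0, 0, 0, 0, 0, -1],
])

```text
t: 19.25
tcp_pos: [0.5672, 0.3438, 0.0826]
tool_rot: [0.751, 0.66, 0.003, 0.001]
force: [0.2, -0.1, -2.0]
finger_gap: 0.091
```

```bash
python3 -c "
from h import *
from station import manip
s=manip.sense()
delta(s,[.565,.343,.0725],-7.5)
"
```

```text
shift tool mm [-1.1, -2.1, 10.1] | tcp [0.5672, 0.3438, 0.0826] yaz -7.41 toolz [0.0055, 0.003, -1.0] | rotvec tool [0.005, -0.004, 0.002] t 19.25 F [0.2, -0.1, -2.0] gap 0.091
```

Emit:
servo_tool([
  [-1, -2, 3, 0.004, -0.003, 0, -1],
  [0, 0, 3, 0.001, -0.001, 0, -1],
  [0, 0, 2, 0, 0, 0, -1],
  [0, 0, 0, 0, 0, 0, -1],
  [0, 0, 0, 0, 0, 0, -1],
])

```text
t: 19.67
tcp_pos: [0.5652, 0.3432, 0.074]
tool_rot: [0.751, 0.66, -0.0, 0.0]
force: [-0.1, -0.8, -0.6]
finger_gap: 0.09
```

```bash
python3 -c "
from h import *
from station import manip
s=manip.sense()
delta(s,[.565,.343,.0725],-7.5)
"
```

```text
shift tool mm [-0.2, -0.2, 1.5] | tcp [0.5652, 0.3432, 0.074] yaz -7.41 toolz [0.0001, -0.0004, -1.0] | rotvec tool [0.0, 0.0, 0.002] t 19.67 F [-0.1, -0.8, -0.6] gap 0.09
```

Emit:
servo_tool([
  [0, 0, 1.5, 0, 0, 0, -1],
  [0, 0, 0, 0, 0, 0, -1],
  [0, 0, 0, 0, 0, 0, -1],
])

```text
t: 19.92
tcp_pos: [0.5656, 0.3434, 0.0727]
tool_rot: [0.751, 0.66, 0.0, 0.0]
force: [-0.1, -0.7, -1.2]
finger_gap: 0.091
```

Emit:
servo_tool([
  [0, 0, 1.5, 0, 0, 0, -1],
  [0, 0, 0.5, 0, 0, 0, -1],
  [0, 0, 0, 0, 0, 0, -1],
])

```text
t: 20.17
tcp_pos: [0.5662, 0.3436, 0.0727]
tool_rot: [0.751, 0.66, 0.001, 0.001]
force: [-0.1, -0.5, -1.6]
finger_gap: 0.097
```

Emit:
servo_tool([
  [0, 0, 2, 0, 0, 0, -1],
  [0, 0, 1, 0, 0, 0, -1],
])

```text
t: 20.33
tcp_pos: [0.5665, 0.3439, 0.0724]
tool_rot: [0.751, 0.66, 0.001, 0.001]
force: [-1.3, -0.6, 1.9]
finger_gap: 0.09
```

Emit:
servo_tool([
  [0, 0, 2, 0, 0, 0, -1],
  [0, 0, 1, 0, 0, 0, -1],
])

```text
t: 20.5
tcp_pos: [0.5665, 0.3438, 0.0724]
tool_rot: [0.751, 0.66, 0.001, 0.001]
force: [-0.9, -0.6, 1.2]
finger_gap: 0.094
```

Emit:
servo_tool([
  [0, 0, 0, 0, 0, 0, -0.7],
  [0, 0, 0, 0, 0, 0, -0.5],
  [0, 0, 0, 0, 0, 0, -0.3],
  [0, 0, 0, 0, 0, 0, -0.2],
  [0, 0, 0, 0, 0, 0, -0.2],
  [0, 0, 0, 0, 0, 0, -0.2],
])

```text
t: 21.0
tcp_pos: [0.567, 0.344, 0.0717]
tool_rot: [0.751, 0.66, 0.002, 0.001]
force: [1.6, 0.3, -0.1]
finger_gap: 0.401
```

```bash
python3 -c "
from h import *
from station import manip
s=manip.sense()
delta(s,[.565,.343,.2],-7.5)
w=manip.snapshot('wrist');pickle.dump(w,open('w14.pkl','wb'));cv2.imwrite('pics/w14.png',w['frame'][:,:,::-1])
"
```

```text
shift tool mm [-1.0, -1.3, -128.3] | tcp [0.567, 0.344, 0.0717] yaz -7.39 toolz [0.0045, 0.0011, -1.0] | rotvec tool [0.004, -0.002, 0.002] t 21.0 F [1.6, 0.3, -0.1] gap 0.401
```

View pics/w14.png

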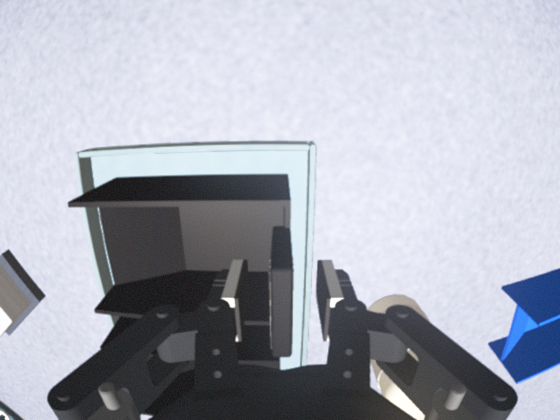

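Bin stands free in the tray with clearance to every wall; both fingers are clear of the tab. Rising straight up.

Emit:
servo_tool([
  [0, 0, -10, 0, 0, 0, -0.2],
  [0, 0, -15, 0, 0, 0, -0.2],
  [0, 0, -20, 0, 0, 0, -0.2],
  [0, 0, -25, 0, 0, 0, -0.2],
  [0, 0, -30, 0, 0, 0, -0.2],
  [0, 0, -35, 0, 0, 0, -0.2],
  [0, 0, -35, 0, 0, 0, -0.2],
  [0, 0, -30, 0, 0, 0, -0.2],
  [0, 0, 0, 0, 0, 0, -0.2],
])

```text
t: 21.8
tcp_pos: [0.5647, 0.3432, 0.282]
tool_rot: [0.751, 0.66, -0.001, -0.0]
force: [1.1, 0.4, -0.2]
finger_gap: 0.398
```

```bash
python3 -c "
from h import *
from station import manip
s=manip.sense()
delta(s,[.565,.343,.3],-7.5)
for n in('wrist','scene','top'):
  w=manip.snapshot(n);pickle.dump(w,open('e%s.pkl'%n,'wb'));cv2.imwrite('pics/e%s.png'%n,w['frame'][:,:,::-1])
"
```

```text
shift tool mm [-0.2, 0.3, -18.0] | tcp [0.5647, 0.3432, 0.282] yaz -7.40 toolz [-0.0017, -0.0013, -1.0] | rotvec tool [-0.002, 0.002, 0.002] t 21.8 F [1.1, 0.4, -0.2] gap 0.398
```

View pics/ewrist.png

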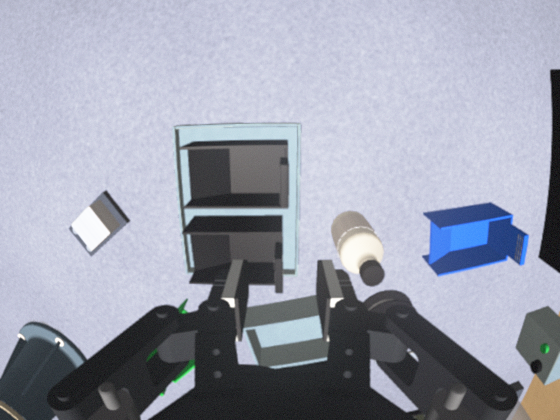

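View pics/escene.png

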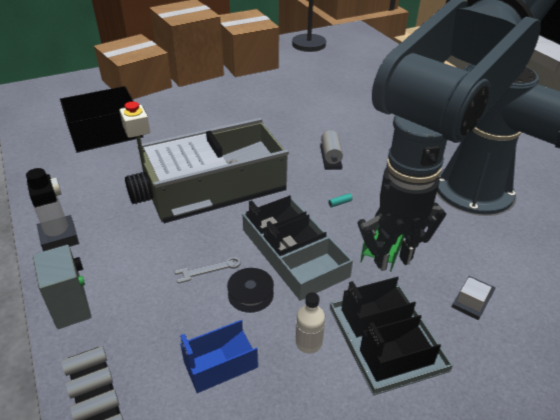

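View pics/etop.png

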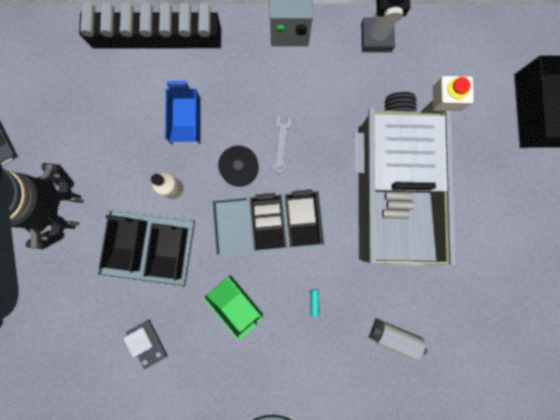

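```bash
python3 -c "
from h import *
from station import manip
t=pickle.load(open('etop.pkl','rb'))
print(onz(t,[(392,186),(435,186)],.152).round(4).tolist())
print(manip.sign_off())"
```

```text
[[0.6261, -0.2622, 0.152], [0.6258, -0.3544, 0.152]]
the job is handed in; nothing more can be done
None
```

The job is done and handed in at about 22 s of the 67 s allowed. `sign_off` gives no verdict, so the result below rests on my own checks.

- **Cover:** I pushed it until it stopped moving, at about 18 N. After I backed off, the wrist camera put the handle at x ≈ 0.631, which matches fully open to about 1 mm. The last top view read 0.626, about 5 mm less. The views had disagreed by several mm before, so I relied on the stop and the wrist reading and did not push again.
- **Round-blank bin:** It was in the +y pocket. I lifted it straight up, within about 0.5° of level until it was clear, then tipped it over the hopper to about 50°. The last top view shows all three blanks lying in the hopper.
- **Setting down:** The bin came down at the height where the tray floor should be, with light contact (about 2 N). It stands upright in the tray's +y half beside the other bin, with a gap on every side.
- **Everything else:** The other bins, bottle, reel and wrench look unmoved in the last views. The gripper is about 0.2 m above the tray and touching nothing.
- **Disagreement:** The top and scene cameras differed by 5–8 mm in y, so I used close wrist views for the grasp and the placing.

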